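Put the staining kit away

ROBOT

A 7-joint arm with a two-finger parallel gripper is mounted at the origin on a cart in front of the work surface, level with it; the furniture and walls round the work are solid. World frame = base frame: x ahead of the robot, y to its left, z up, the work surface at z = 0. Lengths are in m, angles in rad, forces in N, time in s.
With the tool pointing down it reaches from about 0.35 to 0.9 m from the base axis. Payload 19.9 kg.
Tool frame: the origin (TCP) lies at the very end of the fingers, on their centre line; the grasp point (between the pads) lies 19 mm behind it; z points along the fingers, x is the direction in which the jaws open and shut, and the axes are right-handed (so a half turn about z gives the same grasp; the last joint's range is limited). The gripper opens to 85 mm and grips with 20 to 120 N. Pads are 22 mm wide; open, the fingers measure 114 mm over their backs; the gripper's body (76 mm by 85 mm) begins 54 mm behind the grasp point. The pads swing forward as they close: fully open they stand 13 mm farther back than shut.
Start: joints at [1.155, 0.417, -0.01, 1.614, 0.005, 1.111, -0.053], TCP at [0.229, -0.582, 0.231] pointing down, gripper open.
Joint ranges: [-2.81, 2.81], [-0.39, 2.02], [-1.27, 1.25], [0.06, 2.57], [-1.19, 4.33], [0.19, 2], [-2.82, 2.82]. Speed limits (rad/s): [1.89, 1.89, 2.39, 2.39, 3.01, 3.01, 3.01].

INTERFACE

Orientations are given as a 3x3 rotation matrix whose columns are the frame's x, y, z axes.
In Python, from bench import status, viewer, job gives the robot as it stands.
- The arm moves only by the tool apply_moves, never from a script. Its argument "targets" is a list of rows, each an object with "rotation": the turn, a rotation vector about the world's x, y, z scaled (see below), a list of three; "dp": the shift along the world's x, y, z scaled (see below), a list of three; "grip": the opening, from 0 (shut) to 1 (fully open). In form: [{"rotation": [ax, ay, az], "dp": [tx, ty, tz], "grip": grip}, ...]. A call has 1 to 20 rows; each row is the pose to reach, as a shift and turn from the pose commanded when the call began; what a row does not reach only later rows make up. The controller multiplies each number of a shift by 150 mm and each number of a turn by 30 degrees. A row lasts 1/8 s, in which the tool goes at most 62.5 mm and 10.7 degrees, less where a joint would pass 70% of its speed; a pose out of reach is approached as far as the arm can. A call with a number of a shift or a turn outside -1 to 1 is refused whole. A call with a gripper value outside its range is refused whole. The fingers move at their own pace and stop on an object; the grip force is fixed at half the most. Time passes only in rows, so rows that repeat a pose let the fingers close. It gives the time, the measured TCP pose, the force and the opening at its end, in the units of the state.
- status.sense(): the state, without advancing time (a new reading comes with each control period).
- viewer.snapshot(name): name is "scene" or "top"; returns the picture (420x560x3 uint8, red, green, blue); there is no depth.
- viewer.camera_params(name): a dict with "fov_y" (degrees; the focal length in pixels is half the picture's height over the tangent of half this angle, whatever the lens; pixels are square), "cx", "cy" (the principal point, pixels), "extrinsics" (4x4, takes a point from camera to world coordinates). Camera axes: x right, y down, z forward; pixel columns grow to the right and rows downward; lengths in m; the calibration is good to about 2 mm. A picture is of the moment at which its call begins. camera_params takes no time and is no camera call.
- job.job_done(): hands the job in, once; it reports no verdict.
The state is a dict: "time": time; "qpos": joint angles; "qvel": joint speeds; "joint_torque": joint torques, N m; "eef_pos": TCP position; "ee_rot": TCP orientation; "ft_force": force on the tool from outside, world axes, zero at the start; "moment": the same for the moment, N m; "gripper_width": opening from 0.0 (shut) to 1.0 (fully open).
Only numpy, scipy, OpenCV 4.12 (cv2) and the standard library are available. Lean on these libraries where they do the work, as an engineer would, in place of code of your own. Each camera call takes 0.05 s, during which the arm holds its last target. There are 200 camera calls.

TASK

Put the staining kit away: stand every dropper bottle that is out on the worktop upright in the rack, one to a cell, then hang the retaining frame over them with both its holes on the rack's two pins, lying level and fully down on the post shoulders. Lay the bench timer that lies by the bottles flat in the open drawer and slide the drawer fully shut. Leave the red-lidded jar and the glass beaker beside the rack where they stand.

Things in the scene. Friction and masses are not known exactly. Their poses are not given: they have to be found in the camera images.
- bottle0_mid (a point): One of up to five identical dropper bottles (some may be absent) standing on the worktop: white round body 32 mm in diameter up to 51 mm above its foot, then a black cylindrical cap 20 mm in diameter up to 77 mm; 30 g. Point on its axis 38 mm above the foot; z up along it. Grip it by the cap from above: the cells leave no room for fingers beside the body.
- bottle1_mid (a point): Another dropper bottle like bottle0; the point is as for bottle0.
- bottle2_mid (a point): Another dropper bottle like bottle0; the point is as for bottle0.
- bottle3_mid (a point): Another dropper bottle like bottle0; the point is as for bottle0.
- bottle4_mid (a point): Another dropper bottle like bottle0; the point is as for bottle0.
- rack: White plastic bottle rack, fixed to the worktop. Origin on the worktop under its middle; z up, y along it. Base 113 x 224 x 5 mm (x, y, z); on it six square open cells, 2 across x by 3 along y, 47 mm inside, 52 mm pitch, walls 5 mm thick and up to 45 mm above the worktop. A steel post with a pin stands at each end (see seat).
- cell0 (a point): Middle of the floor of a rack cell, 5 mm above the worktop (cells 0 to 2 on the rack's -x side, 3 to 5 on its +x side; y rises with the number).
- cell1 (a point): Middle of the floor of a rack cell, 5 mm above the worktop (cells 0 to 2 on the rack's -x side, 3 to 5 on its +x side; y rises with the number).
- cell2 (a point): Middle of the floor of a rack cell, 5 mm above the worktop (cells 0 to 2 on the rack's -x side, 3 to 5 on its +x side; y rises with the number).
- cell3 (a point): Middle of the floor of a rack cell, 5 mm above the worktop (cells 0 to 2 on the rack's -x side, 3 to 5 on its +x side; y rises with the number).
- cell4 (a point): Middle of the floor of a rack cell, 5 mm above the worktop (cells 0 to 2 on the rack's -x side, 3 to 5 on its +x side; y rises with the number).
- cell5 (a point): Middle of the floor of a rack cell, 5 mm above the worktop (cells 0 to 2 on the rack's -x side, 3 to 5 on its +x side; y rises with the number).
- seat (a point): Point midway between the rack's two pins, where the middle of the frame's underside comes to lie; the rack's axes. At y = +96 and -96 mm from it stands a post 24 mm in diameter, its shoulder level with this point (90 mm above the worktop), and on it a pin 10 mm in diameter, 36 mm high, the last 10 mm tapering to 4 mm.
- frame: Aluminium retaining frame, loose, lying right way up on the worktop: 80 x 228 x 8 mm (x, y, z), 200 to 325 g, open in the middle, the same either way round. Origin in the middle of its underside; z up, y along its length. At each end, at y = +96 and -96 mm, x = 0, a through hole 14 mm in diameter.
- frame_grip (a point): Middle of the frame's black handle bar, 50 mm above the frame's underside: the bar runs along the frame's y over its middle, 14 mm wide (x) and 14 mm high, on two posts at y = +46 and -46 mm, with 35 mm of free space under it.
- timer_mid (a point): Small white bench timer with three keys, lying face up on the worktop between the bottles and the drawer box: 62 x 66 mm (x, y), 18 mm thick, 50 to 85 g. The point is its centre, 9 mm above its underside; z up.
- box_drawer0 (a joint): How far the drawer of the low grey box (190 mm deep, 175 mm wide, 62 mm high, fixed on the worktop) is pulled out, m: 0 shut, at most 0.125; it starts 0.10 to 0.12 open and slides with 1 to 2 N of friction, staying where it is left.
- drawer_floor (a point): Middle of the drawer's inner floor, moving with it, 22 mm above the worktop; the drawer opens towards this frame's -x. Inside 145 mm (x) by 133 mm (y), walls 18 mm high. The rear stays under the box's top (ceiling 28 mm above this floor), whose front edge lies 78 mm in front (-x) of where this point is when shut.
- box_drawer0_handle (a point): Middle of the drawer's handle, a steel bar 11 mm thick and 90 mm long along the drawer's y, 35 mm in front of the front panel, 35 mm above the worktop; it moves with the drawer.
- jar: Bystander: short round jar with a red lid, 62 mm across, 60 mm high, standing between the rack and the drawer box. Origin in the middle of its underside.
- beaker: Bystander: small glass beaker, 54 mm across, 70 mm high, behind the rack. Origin in the middle of its underside.

How it is judged:
On the way, in this order (a step that is already met when the one before it is completed fails the run):
1. every bottle stands in a rack cell of its own (height (world z) of each of bottle0_mid, bottle1_mid, bottle2_mid, bottle3_mid, bottle4_mid below 0.055 m and angle between each of bottle0_mid, bottle1_mid, bottle2_mid, bottle3_mid, bottle4_mid's own z axis and vertical below 0.2 rad and (horizontal distance between bottle0_mid and cell0 below 0.014 m or horizontal distance between bottle0_mid and cell1 below 0.014 m or horizontal distance between bottle0_mid and cell2 below 0.014 m or horizontal distance between bottle0_mid and cell3 below 0.014 m or horizontal distance between bottle0_mid and cell4 below 0.014 m or horizontal distance between bottle0_mid and cell5 below 0.014 m) and (horizontal distance between bottle1_mid and cell0 below 0.014 m or horizontal distance between bottle1_mid and cell1 below 0.014 m or horizontal distance between bottle1_mid and cell2 below 0.014 m or horizontal distance between bottle1_mid and cell3 below 0.014 m or horizontal distance between bottle1_mid and cell4 below 0.014 m or horizontal distance between bottle1_mid and cell5 below 0.014 m) and (horizontal distance between bottle2_mid and cell0 below 0.014 m or horizontal distance between bottle2_mid and cell1 below 0.014 m or horizontal distance between bottle2_mid and cell2 below 0.014 m or horizontal distance between bottle2_mid and cell3 below 0.014 m or horizontal distance between bottle2_mid and cell4 below 0.014 m or horizontal distance between bottle2_mid and cell5 below 0.014 m) and (horizontal distance between bottle3_mid and cell0 below 0.014 m or horizontal distance between bottle3_mid and cell1 below 0.014 m or horizontal distance between bottle3_mid and cell2 below 0.014 m or horizontal distance between bottle3_mid and cell3 below 0.014 m or horizontal distance between bottle3_mid and cell4 below 0.014 m or horizontal distance between bottle3_mid and cell5 below 0.014 m) and (horizontal distance between bottle4_mid and cell0 below 0.014 m or horizontal distance between bottle4_mid and cell1 below 0.014 m or horizontal distance between bottle4_mid and cell2 below 0.014 m or horizontal distance between bottle4_mid and cell3 below 0.014 m or horizontal distance between bottle4_mid and cell4 below 0.014 m or horizontal distance between bottle4_mid and cell5 below 0.014 m)), for 0.2 s.
2. the retaining frame lies on both post shoulders with a pin through each hole (distance between frame and seat below 0.006 m and angle between the y axis of frame and the y axis of seat, either way round below 0.06 rad and angle between frame's own z axis and vertical below 0.05 rad), for 0.2 s.
At the end, for the whole second after the job is handed in: Every bottle present upright (0.2 rad) on the floor of its own rack cell; frame right way up on both pins, its middle within 6 mm of the seat, in line within 0.06 rad, level within 0.05 rad; timer on the drawer floor; drawer shut to within 6 mm; all at rest (all of step 1 and all of step 2 and z of timer_mid in the frame of drawer_floor between 0 and 0.022 m and x of timer_mid in the frame of drawer_floor between -0.06 and 0.06 m and y of timer_mid in the frame of drawer_floor between -0.05 and 0.05 m and value of joint box_drawer0 below 0.006 m and linear speed of frame below 0.02 m/s); the robot touches nothing.
It fails at once if the jar is moved by more than 3 cm (distance of jar from where it was at the start of the episode above 0.03 m).
It fails at once if the beaker is moved by more than 3 cm (distance of beaker from where it was at the start of the episode above 0.03 m).
Of bottle0, bottle1, bottle2, bottle3, bottle4 only 3 to 5 are there at a start; the rules pass over those that are not, and their reading is None.
At some moment in a run one of timer, frame may be knocked a few centimetres aside while the robot is not near it.
It also fails if it takes over 200 s, if anything falls off the work surface, if the arm or the gripper's body presses on something with over 40 N, if the wrist force passes 120 N, or if a joint passes its speed limit or range.

## Working session

There is one attempt and no reset: what is moved stays moved. The work goes in short steps, Python scripts to look and compute and a tool call to move; the robot and the scene stay as the last step left them, time stands still between calls to the robot, and variables do not carry over. Pictures are saved under pics/ and viewed, about 12 in all and at most 16, crops included, and the job is handed in when it is done.

Besides the shell and the picture viewer there is one more tool, called after "Request:" as name([rows], argument=value, ...), one row to a line, values as JSON. apply_moves: Moves the arm, as the interface text tells. Its arguments: {"type":"object","properties":{"targets":{"type":"array","items":{"type":"object","properties":{"rotation":{"type":"array","items":{"type":"number","minimum":-1,"maximum":1}},"dp":{"type":"array","items":{"type":"number","minimum":-1,"maximum":1}},"grip":{"type":"number"}}}}},"required":["targets"]}

```bash
mkdir -p pics; ls; python3 - <<'E'
from bench import status, viewer
import cv2, numpy as np
np.set_printoptions(precision=4,suppress=True)
s=status.sense(); print(s['time'],s['eef_pos'],s['ee_rot'],s['gripper_width'],s['ft_force'])
for n in('scene','top'):
    cv2.imwrite(f'pics/{n}0.png',viewer.snapshot(n)[:,:,::-1]); print(n,viewer.camera_params(n))
E
```

```text
pics
0.0 [ 0.2287 -0.5813  0.2307] [[ 0.3661 -0.9306 -0.0005]
 [-0.9306 -0.3661  0.0011]
 [-0.0012  0.0001 -1.    ]] 1.002761288915586 [ 0.3763  0.1077 -0.7544]
scene {'fov_y': 56.42409795521299, 'cx': 276.5660070634847, 'cy': 203.8854249996965, 'extrinsics': array([[-0.8667, -0.3189,  0.3835,  0.2158],
       [-0.4987,  0.5404, -0.6777,  0.6742],
       [ 0.0088, -0.7786, -0.6274,  0.6777],
       [ 0.    ,  0.    ,  0.    ,  1.    ]])}
top {'fov_y': 57.587241596022515, 'cx': 278.5929137312499, 'cy': 206.54510018345815, 'extrinsics': array([[ 0.0006, -0.9896,  0.144 ,  0.432 ],
       [-1.    , -0.0008, -0.0016,  0.0196],
       [ 0.0017, -0.144 , -0.9896,  1.0968],
       [ 0.    ,  0.    ,  0.    ,  1.    ]])}
```

View pics/top0.png

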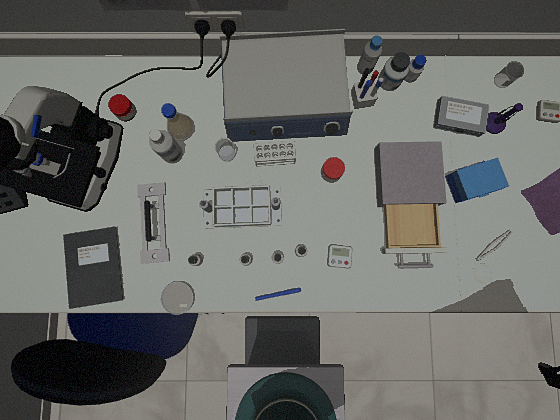

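View pics/scene0.png

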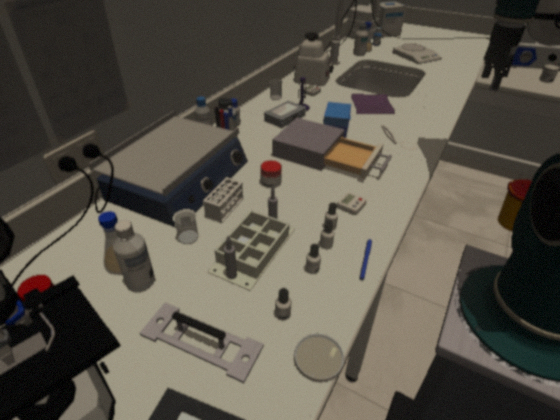

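Top view: four bottles (195,259), (246,259), (278,257), (301,250); rack (242,207); frame (152,222); timer (340,256); drawer (413,240), handle (413,265); jar (333,168); beaker (227,149). I'll zoom in for details.

```bash
cat > h.py <<'E'
from bench import status, viewer
import cv2, numpy as np
np.set_printoptions(precision=4,suppress=True)
P={n:viewer.camera_params(n) for n in('scene','top')}
def ray(n,u,v):
    p=P[n];f=210/np.tan(np.radians(p['fov_y']/2));T=np.array(p['extrinsics'])
    return T[:3,3],T[:3,:3]@np.array([(u-p['cx'])/f,(v-p['cy'])/f,1])
def plane(n,u,v,z):
    o,d=ray(n,u,v);return o+d*(z-o[2])/d[2]
def proj(n,X):
    p=P[n];f=210/np.tan(np.radians(p['fov_y']/2));T=np.array(p['extrinsics'])
    c=T[:3,:3].T@(np.array(X)-T[:3,3]);return np.array([p['cx']+f*c[0]/c[2],p['cy']+f*c[1]/c[2]])
def tri(uv1,uv2):
    (a,d),(b,e)=ray('top',*uv1),ray('scene',*uv2)
    t=np.linalg.lstsq(np.c_[d,-e],b-a,rcond=None)[0]
    p,q=a+d*t[0],b+e*t[1];return (p+q)/2,np.linalg.norm(p-q)
def snap(n,tag):
    im=viewer.snapshot(n)[:,:,::-1].copy();cv2.imwrite(f'pics/{tag}.png',im);return im
def crop(im,x0,y0,x1,y1,k,tag):
    cv2.imwrite(f'pics/{tag}.png',cv2.resize(im[y0:y1,x0:x1],None,fx=k,fy=k,interpolation=cv2.INTER_CUBIC))
E
python3 - <<'E'
from h import *
t=cv2.imread('pics/top0.png');s=cv2.imread('pics/scene0.png')
a=cv2.resize(t[170:275,125:285],None,fx=5,fy=5,interpolation=cv2.INTER_CUBIC);cv2.imwrite('pics/a.png',a)
crop(s,135,170,395,365,3,'b')
E
```

```text
(no output)
```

View pics/a.png

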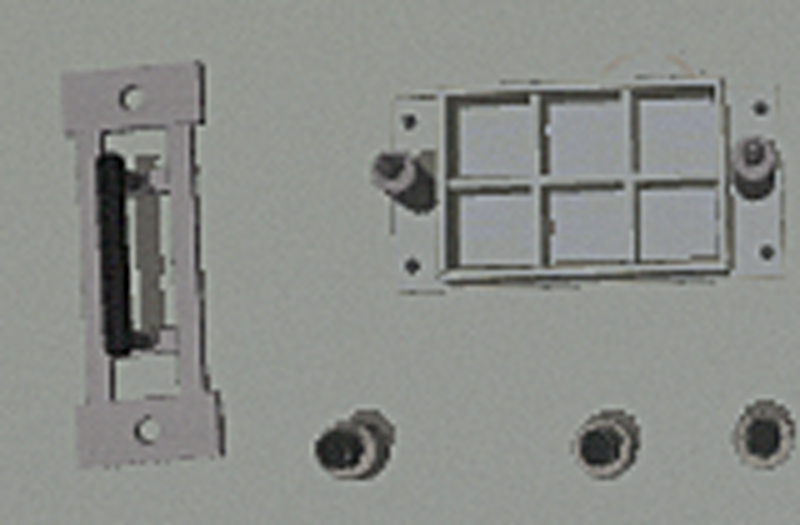

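View pics/b.png

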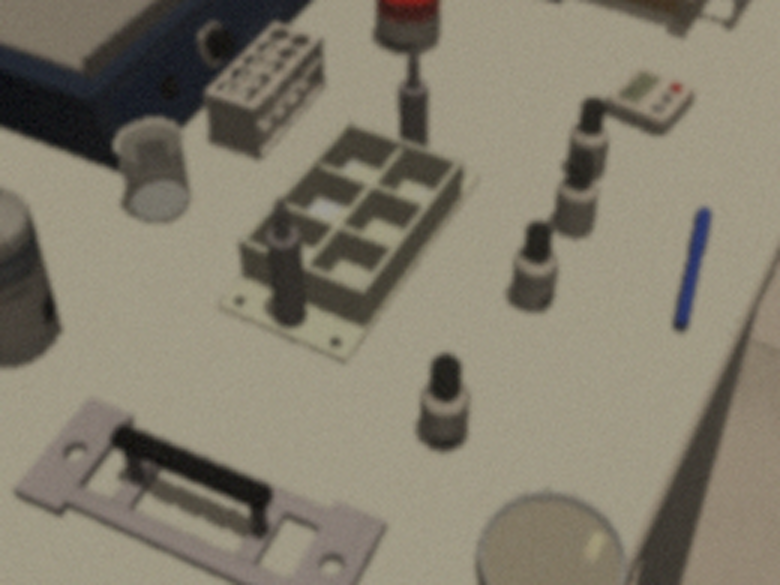

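Top crop (5x, origin 125,170): frame holes at (132,98),(147,430); pin tips near (388,165),(755,148); rack wall-top corners about (443,90),(722,80),(732,268),(443,282). Scene crop (3x, origin 135,170): caps at (592,115),(580,165),(538,240),(445,375); pins at (281,208),(412,55); handle bar from (125,437) to (262,492).

```bash
cat > m1.py <<'E'
from h import *
A=lambda x,y:((x+.5)/5-.5+125,(y+.5)/5-.5+170)
B=lambda x,y:((x+.5)/3-.5+135,(y+.5)/3-.5+170)
t=cv2.imread('pics/top0.png');s=cv2.imread('pics/scene0.png')
def dark(im,u,v,r,th):
    u0,v0=int(u)-r,int(v)-r;g=im[v0:v0+2*r+1,u0:u0+2*r+1].astype(float).mean(2)
    w=np.clip(th-g,0,25);n,l,st,c=cv2.connectedComponentsWithStats((w>0).astype(np.uint8))
    k=max(range(1,n),key=lambda i:st[i,4]-2*np.hypot(*(c[i]-r)));m=(l==k)*w
    yy,xx=np.mgrid[:2*r+1,:2*r+1];return (m*xx).sum()/m.sum()+u0,(m*yy).sum()/m.sum()+v0,st[k,4]
print('bottles')
for T,S in(((193.5,259.5),(445,375)),((245,259.5),(538,240)),((277.5,257),(580,165)),((301,250),(592,115))):
    a=dark(t,*T,6,75);b=dark(s,*B(*S),7,60)
    print(np.round(a,2),np.round(b,2),plane('top',*a[:2],.066),tri(a[:2],b[:2]), proj('scene',plane('top',*a[:2],.066)))
h=[plane('top',*A(*p),.008) for p in((132,98),(147,430))]
print('holes',h,np.linalg.norm(h[0]-h[1]),(h[0]+h[1])/2)
h=[plane('scene',*B(*p),.008) for p in((76,452),(331,565))]
print('holes sc',h,np.linalg.norm(h[0]-h[1]),(h[0]+h[1])/2)
print('pins',tri(A(388,165),B(281,208)),tri(A(755,148),B(412,55)))
for n,f,z,pts in(('top',A,.045,((443,90),(722,80),(732,268),(443,282))),('scene',B,.045,((350,128),(462,166),(362,300),(242,245)))):
    c=[plane(n,*f(*p),z) for p in pts];print(n,'rack',np.array(c)[:,:2].tolist(),np.mean(c,0),[np.linalg.norm(c[i]-c[i-1]) for i in range(4)])
E
python3 m1.py
```

```text
bottles
[192.52 259.44  61.  ] [283.06 295.66 104.  ] [0.439  0.2478 0.066 ] (array([0.4394, 0.2488, 0.0619]), np.float64(0.0006426085641765601)) [283.6665 294.0625]
[244.55 259.06  49.  ] [313.85 250.61  84.  ] [0.4401 0.1089 0.066 ] (array([0.4404, 0.1092, 0.0625]), np.float64(0.0005043387902273919)) [314.2552 249.4472]
[277.38 257.08  42.  ] [328.11 225.96  96.  ] [0.4454 0.0211 0.066 ] (array([0.4458, 0.0212, 0.064 ]), np.float64(0.0006448896751628805)) [328.4806 225.3611]
[301.42 250.28  52.  ] [332.07 208.57  66.  ] [ 0.4635 -0.0434  0.066 ] (array([ 0.4639, -0.0434,  0.0632]), np.float64(0.0006046412085010544)) [332.4332 207.7619]
holes [array([0.6409, 0.3875, 0.008 ]), array([0.4501, 0.3698, 0.008 ])] 0.19164830582798778 [0.5455 0.3787 0.008 ]
holes sc [array([0.6408, 0.3878, 0.008 ]), array([0.4507, 0.3699, 0.008 ])] 0.19087883068816425 [0.5458 0.3789 0.008 ]
pins (array([0.5861, 0.2171, 0.1158]), np.float64(0.0024483860288763526)) (array([0.5942, 0.0262, 0.1214]), np.float64(0.002300391293817543))
top rack [[0.6385493506488066, 0.20111960805016604], [0.6443991744794865, 0.04484007134890995], [0.5385293691457841, 0.03886883706921537], [0.5306492503387132, 0.1983991488461696]] [0.588  0.1208 0.045 ] [np.float64(0.1079343900024863), np.float64(0.1563889830851561), np.float64(0.10603806543038702), np.float64(0.15972481537965783)]
scene rack [[0.6402379930564903, 0.05217000368166913], [0.5368713681923882, 0.046366301198817794], [0.5301574206374965, 0.20734222743078867], [0.6361718667844212, 0.206828109093325]] [0.5859 0.1282 0.045 ] [np.float64(0.15471154757284045), np.float64(0.10352942624348627), np.float64(0.16111587729957208), np.float64(0.10601569275113995)]
```

Two-view triangulation agrees to under 1 mm: the caps are at the expected height, and the frame holes are 191 mm apart against 192. Rack centre is about (0.589, 0.1215), yaw about 2.5°. Moving to bottle 4 now.

Request:
apply_moves([
  {"dp":[0.2,0.5,0],"rotation":[0,0,0.4],"grip":0.55},
  {"dp":[0.4,1,0],"rotation":[0,0,0.8],"grip":0.55},
  {"dp":[0.4,1,0],"rotation":[0,0,0.8],"grip":0.55},
  {"dp":[0.4,1,0],"rotation":[0,0,0.8],"grip":0.55},
])

```text
time: 0.6
eef_pos: [0.29, -0.4294, 0.2315]
ee_rot: [[0.716, -0.698, 0.0], [-0.698, -0.716, 0.0], [-0.0, -0.0, -1.0]]
ft_force: [0.3, -1.6, -0.0]
gripper_width: 0.551
```

Request:
apply_moves([
  {"dp":[0.2,0.5,0],"rotation":[0,0,0.4],"grip":0.55},
  {"dp":[0.4,1,0],"rotation":[0,0,0.8],"grip":0.55},
  {"dp":[0.4,1,0],"rotation":[0,0,0.8],"grip":0.55},
  {"dp":[0.4,1,0],"rotation":[0,0,0.8],"grip":0.55},
])

```text
time: 1.1
eef_pos: [0.3495, -0.2802, 0.2314]
ee_rot: [[0.938, -0.348, 0.0], [-0.348, -0.938, 0.0], [0.0, -0.0, -1.0]]
ft_force: [-0.3, -0.6, 0.3]
gripper_width: 0.549
```

Request:
apply_moves([
  {"dp":[0.2,0.5,0],"rotation":[0,0,0.4],"grip":0.55},
  {"dp":[0.4,1,0],"rotation":[0,0,0.77],"grip":0.55},
  {"dp":[0.4,1,0],"rotation":[0,0,0.77],"grip":0.55},
  {"dp":[0.4,1,0],"rotation":[0,0,0.77],"grip":0.55},
  {"dp":[0.4,1,0],"rotation":[0,0,0.77],"grip":0.55},
])

```text
time: 1.72
eef_pos: [0.4086, -0.133, 0.2311]
ee_rot: [[0.999, 0.042, -0.0], [0.042, -0.999, 0.0], [-0.0, -0.0, -1.0]]
ft_force: [-1.3, -0.9, -0.4]
gripper_width: 0.549
```

Request:
apply_moves([
  {"dp":[0.2,0.3,0],"rotation":[0,0,0],"grip":0.55},
  {"dp":[0.367,0.597,-0.3],"rotation":[0,0,0],"grip":0.55},
  {"dp":[0.367,0.597,-0.7],"rotation":[0,0,0],"grip":0.55},
  {"dp":[0.367,0.597,-0.8],"rotation":[0,0,0],"grip":0.55},
  {"dp":[0.367,0.597,-0.8],"rotation":[0,0,0],"grip":0.55},
  {"dp":[0.367,0.597,-0.8],"rotation":[0,0,0],"grip":0.55},
])

```text
time: 2.48
eef_pos: [0.4648, -0.0431, 0.1131]
ee_rot: [[0.999, 0.043, 0.002], [0.043, -0.999, -0.001], [0.002, 0.001, -1.0]]
ft_force: [-0.5, -0.4, 0.3]
gripper_width: 0.55
```

```bash
python3 - <<'E'
from h import *
t=snap('top','t1');s=snap('scene','s1')
a=cv2.resize(t[200:280,230:350],(480,320),interpolation=cv2.INTER_CUBIC);b=cv2.resize(s[130:270,270:390],(480,560))[:560]
c=np.zeros((560,800,3),np.uint8);c[:320,:400]=a[:,80:];c[:,400:]=b[:,40:440];cv2.imwrite('pics/c1.png',c)
print(status.sense()['eef_pos'],proj('top',[.464,-.0434,.077]),proj('scene',[.464,-.0434,.077]))
E
```

```text
[ 0.4647 -0.0428  0.1129] [301.6907 249.9756] [332.7029 204.219 ]
```

View pics/c1.png

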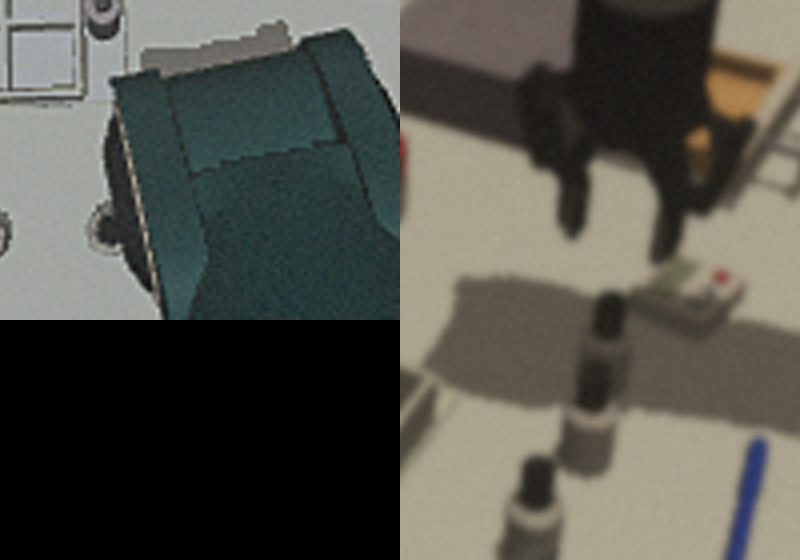

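The scene crop shows the open fingers at crop x≈572 and 663, straddling bottle 4's cap at x≈612, so it lines up. Descending and gripping.

Request:
apply_moves([
  {"dp":[-0.003,-0.003,-0.2],"rotation":[0,0,0],"grip":0.55},
  {"dp":[-0.003,-0.003,-0.395],"rotation":[0,0,0],"grip":0.55},
  {"dp":[-0.003,-0.003,-0.395],"rotation":[0,0,0],"grip":0.55},
  {"dp":[-0.003,-0.003,-0.395],"rotation":[0,0,0],"grip":0},
  {"dp":[-0.003,-0.003,-0.395],"rotation":[0,0,0],"grip":0},
  {"dp":[-0.003,-0.003,-0.395],"rotation":[0,0,0],"grip":0},
  {"dp":[-0.003,-0.003,-0.395],"rotation":[0,0,0],"grip":0},
])

```text
time: 3.45
eef_pos: [0.4643, -0.0427, 0.0536]
ee_rot: [[0.999, 0.045, 0.002], [0.045, -0.999, -0.001], [0.002, 0.001, -1.0]]
ft_force: [-3.3, -0.9, 13.8]
gripper_width: 0.196
```

Request:
apply_moves([
  {"dp":[0,0,0.02],"rotation":[0,0,0],"grip":0},
  {"dp":[0,0,0.3],"rotation":[0,0,0],"grip":0},
  {"dp":[0,0,0.7],"rotation":[0,0,0],"grip":0},
  {"dp":[0,0,1],"rotation":[0,0,0],"grip":0},
  {"dp":[0,0,1],"rotation":[0,0,0],"grip":0},
  {"dp":[0,0,1],"rotation":[0,0,0],"grip":0},
])

```text
time: 4.2
eef_pos: [0.4632, -0.0427, 0.2021]
ee_rot: [[0.999, 0.045, 0.0], [0.045, -0.999, -0.0], [0.0, 0.001, -1.0]]
ft_force: [0.3, -0.4, -0.7]
gripper_width: 0.192
```

```bash
python3 - <<'E'
from h import *
s=snap('scene','s2');crop(s,230,60,430,210,4,'c2')
y=np.radians(2.5);R=np.array([[np.cos(y),-np.sin(y)],[np.sin(y),np.cos(y)]])
for i in range(6):print(i,np.array([.589,.1215])+R@[-26 *.001if i<3 else .026,.052*(i%3-1)])
E
```

```text
0 [0.5653 0.0684]
1 [0.563  0.1204]
2 [0.5608 0.1723]
3 [0.6172 0.0707]
4 [0.615  0.1226]
5 [0.6127 0.1746]<stdin>:4: SyntaxWarning: invalid decimal literal
```

View pics/c2.png

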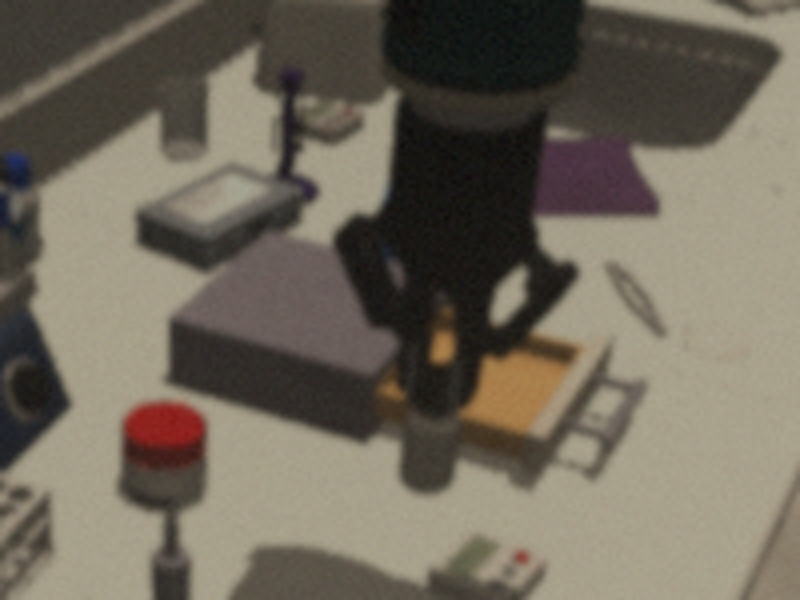

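Bottle 4 is held upright by its cap. Placing it in cell 3.

Request:
apply_moves([
  {"dp":[0.35,0.25,0],"rotation":[0,0,0],"grip":0},
  {"dp":[0.7,0.5,0],"rotation":[0,0,0],"grip":0},
  {"dp":[1,0.755,0],"rotation":[0,0,0],"grip":0},
  {"dp":[1,0.755,0],"rotation":[0,0,0],"grip":0},
  {"dp":[1,0.755,0],"rotation":[0,0,0],"grip":0},
])

```text
time: 4.88
eef_pos: [0.6126, 0.0707, 0.2006]
ee_rot: [[0.999, 0.046, -0.003], [0.046, -0.999, -0.0], [-0.003, -0.0, -1.0]]
ft_force: [-0.4, 1.1, -0.4]
gripper_width: 0.192
```

Request:
apply_moves([
  {"dp":[0.027,0,-0.1],"rotation":[0,0,0],"grip":0},
  {"dp":[0.027,0,-0.4],"rotation":[0,0,0],"grip":0},
  {"dp":[0.027,0,-0.7],"rotation":[0,0,0],"grip":0},
  {"dp":[0.027,0,-0.9],"rotation":[0,0,0],"grip":0},
  {"dp":[0.027,0,-0.945],"rotation":[0,0,0],"grip":0},
  {"dp":[0.027,0,-0.945],"rotation":[0,0,0],"grip":0},
])

```text
time: 5.62
eef_pos: [0.6173, 0.0701, 0.0604]
ee_rot: [[0.999, 0.044, -0.0], [0.044, -0.999, -0.0], [-0.0, 0.0, -1.0]]
ft_force: [0.1, 1.0, -0.4]
gripper_width: 0.195
```

Request:
apply_moves([
  {"dp":[0,0,0],"rotation":[0,0,0],"grip":0.45},
  {"dp":[0,0,0],"rotation":[0,0,0],"grip":0.45},
  {"dp":[0,0,0.3],"rotation":[0,0,0],"grip":0.45},
  {"dp":[0,0,0.7],"rotation":[0,0,0],"grip":0.45},
  {"dp":[-0.3,-0.1,0.8],"rotation":[0,0,0],"grip":0.45},
  {"dp":[-0.7,-0.25,0.8],"rotation":[0,0,0],"grip":0.55},
  {"dp":[-1,-0.327,0.8],"rotation":[0,0,0],"grip":0.55},
  {"dp":[-1,-0.327,0.7],"rotation":[0,0,0],"grip":0.55},
  {"dp":[-1,-0.327,0.7],"rotation":[0,0,0],"grip":0.55},
])

```text
time: 6.75
eef_pos: [0.4675, 0.0216, 0.165]
ee_rot: [[0.999, 0.045, -0.0], [0.045, -0.999, -0.0], [-0.0, 0.0, -1.0]]
ft_force: [0.3, 0.6, 0.7]
gripper_width: 0.549
```

```bash
python3 - <<'E'
from h import *
t=snap('top','t3');s=snap('scene','s3');crop(s,180,190,380,340,4,'c3')
E
```

```text
(no output)
```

View pics/c3.png

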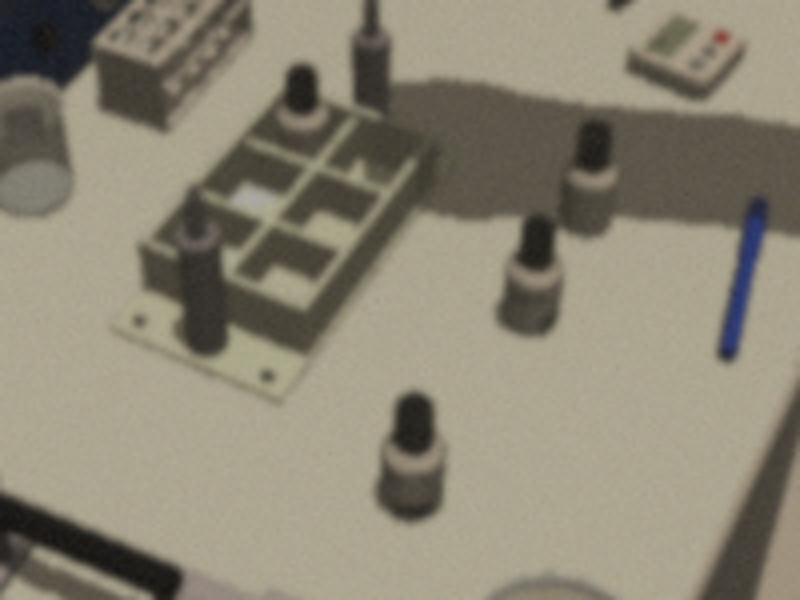

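Bottle 4 stands in cell 3. On to bottle 2, the next one left.

Request:
apply_moves([
  {"dp":[-0.146,-0.003,0],"rotation":[0,0,0],"grip":0.55},
  {"dp":[-0.146,-0.003,-0.2],"rotation":[0,0,0],"grip":0.55},
  {"dp":[-0.146,-0.003,-0.6],"rotation":[0,0,0],"grip":0.55},
  {"dp":[-0.146,-0.003,-0.727],"rotation":[0,0,0],"grip":0.55},
  {"dp":[-0.146,-0.003,-0.727],"rotation":[0,0,0],"grip":0.55},
  {"dp":[-0.146,-0.003,-0.727],"rotation":[0,0,0],"grip":0},
  {"dp":[-0.146,-0.003,-0.727],"rotation":[0,0,0],"grip":0},
  {"dp":[-0.146,-0.003,-0.727],"rotation":[0,0,0],"grip":0},
  {"dp":[-0.146,-0.003,-0.727],"rotation":[0,0,0],"grip":0},
])

```text
time: 7.98
eef_pos: [0.4465, 0.0212, 0.0573]
ee_rot: [[0.999, 0.045, 0.002], [0.045, -0.999, -0.0], [0.002, 0.0, -1.0]]
ft_force: [0.1, 0.8, 6.6]
gripper_width: 0.193
```

Request:
apply_moves([
  {"dp":[0,0,0.05],"rotation":[0,0,0],"grip":0},
  {"dp":[0,0,0.4],"rotation":[0,0,0],"grip":0},
  {"dp":[0,0,0.75],"rotation":[0,0,0],"grip":0},
  {"dp":[0,0,1],"rotation":[0,0,0],"grip":0},
  {"dp":[0.2,0.2,1],"rotation":[0,0,0],"grip":0},
  {"dp":[0.5,0.3,1],"rotation":[0,0,0],"grip":0},
  {"dp":[0.797,0.315,1],"rotation":[0,0,0],"grip":0},
  {"dp":[0.797,0.315,1],"rotation":[0,0,0],"grip":0},
  {"dp":[0.797,0.315,1],"rotation":[0,0,0],"grip":0},
])

```text
time: 9.1
eef_pos: [0.5644, 0.0686, 0.2065]
ee_rot: [[0.999, 0.045, -0.0], [0.045, -0.999, 0.0], [-0.0, -0.0, -1.0]]
ft_force: [-1.1, 0.8, -1.1]
gripper_width: 0.193
```

Request:
apply_moves([
  {"dp":[0.005,0,-0.35],"rotation":[0,0,0],"grip":0},
  {"dp":[0.005,0,-0.7],"rotation":[0,0,0],"grip":0},
  {"dp":[0.005,0,-0.9],"rotation":[0,0,0],"grip":0},
  {"dp":[0.005,0,-0.953],"rotation":[0,0,0],"grip":0},
  {"dp":[0.005,0,-0.953],"rotation":[0,0,0],"grip":0},
  {"dp":[0.005,0,-0.953],"rotation":[0,0,0],"grip":0.4},
  {"dp":[0.005,0,-0.953],"rotation":[0,0,0],"grip":0.4},
  {"dp":[0.005,0,-0.7],"rotation":[0,0,0],"grip":0.4},
  {"dp":[0.005,0,-0.4],"rotation":[0,0,0],"grip":0.4},
  {"dp":[-0.3,0.1,-0.4],"rotation":[0,0,0],"grip":0.55},
  {"dp":[-0.6,0.2,-0.4],"rotation":[0,0,0],"grip":0.55},
  {"dp":[-0.828,0.27,-0.4],"rotation":[0,0,0],"grip":0.55},
  {"dp":[-0.828,0.27,-0.4],"rotation":[0,0,0],"grip":0.55},
  {"dp":[-0.828,0.27,-0.4],"rotation":[0,0,0],"grip":0.55},
])

```text
time: 10.85
eef_pos: [0.4416, 0.1088, 0.1467]
ee_rot: [[0.999, 0.045, 0.001], [0.045, -0.999, -0.0], [0.001, 0.0, -1.0]]
ft_force: [0.6, -0.7, 0.3]
gripper_width: 0.552
```

Request:
apply_moves([
  {"dp":[-0.009,0,-0.2],"rotation":[0,0,0],"grip":0.55},
  {"dp":[-0.009,0,-0.5],"rotation":[0,0,0],"grip":0.55},
  {"dp":[-0.009,0,-0.595],"rotation":[0,0,0],"grip":0.55},
  {"dp":[-0.009,0,-0.595],"rotation":[0,0,0],"grip":0.55},
  {"dp":[-0.009,0,-0.595],"rotation":[0,0,0],"grip":0},
  {"dp":[-0.009,0,-0.595],"rotation":[0,0,0],"grip":0},
  {"dp":[-0.009,0,-0.595],"rotation":[0,0,0],"grip":0},
  {"dp":[-0.009,0,-0.595],"rotation":[0,0,0],"grip":0},
])

```text
time: 11.85
eef_pos: [0.4405, 0.1092, 0.0583]
ee_rot: [[0.999, 0.045, 0.002], [0.045, -0.999, -0.0], [0.002, 0.0, -1.0]]
ft_force: [-1.6, -0.1, 10.1]
gripper_width: 0.194
```

Request:
apply_moves([
  {"dp":[0,0,0.05],"rotation":[0,0,0],"grip":0},
  {"dp":[0,0,0.4],"rotation":[0,0,0],"grip":0},
  {"dp":[0,0,0.75],"rotation":[0,0,0],"grip":0},
  {"dp":[0,0,1],"rotation":[0,0,0],"grip":0},
  {"dp":[0.2,0.2,1],"rotation":[0,0,0],"grip":0},
  {"dp":[0.5,0.3,1],"rotation":[0,0,0],"grip":0},
  {"dp":[0.803,0.422,1],"rotation":[0,0,0],"grip":0},
  {"dp":[0.803,0.422,1],"rotation":[0,0,0],"grip":0},
  {"dp":[0.803,0.422,1],"rotation":[0,0,0],"grip":0},
])

```text
time: 12.98
eef_pos: [0.5595, 0.1724, 0.2073]
ee_rot: [[0.999, 0.045, -0.0], [0.045, -0.999, 0.0], [-0.0, -0.0, -1.0]]
ft_force: [0.2, -0.5, -0.2]
gripper_width: 0.194
```

Request:
apply_moves([
  {"dp":[0.008,0,-0.35],"rotation":[0,0,0],"grip":0},
  {"dp":[0.008,0,-0.7],"rotation":[0,0,0],"grip":0},
  {"dp":[0.008,0,-0.9],"rotation":[0,0,0],"grip":0},
  {"dp":[0.008,0,-0.953],"rotation":[0,0,0],"grip":0},
  {"dp":[0.008,0,-0.953],"rotation":[0,0,0],"grip":0},
  {"dp":[0.008,0,-0.953],"rotation":[0,0,0],"grip":0.4},
  {"dp":[0.008,0,-0.953],"rotation":[0,0,0],"grip":0.4},
  {"dp":[0.008,0,-0.7],"rotation":[0,0,0],"grip":0.4},
  {"dp":[0.008,0,-0.4],"rotation":[0,0,0],"grip":0.4},
  {"dp":[-0.3,0.1,-0.4],"rotation":[0,0,0],"grip":0.55},
  {"dp":[-0.6,0.3,-0.4],"rotation":[0,0,0],"grip":0.55},
  {"dp":[-0.8,0.506,-0.4],"rotation":[0,0,0],"grip":0.55},
  {"dp":[-0.8,0.506,-0.4],"rotation":[0,0,0],"grip":0.55},
  {"dp":[-0.8,0.506,-0.4],"rotation":[0,0,0],"grip":0.55},
])

```text
time: 14.72
eef_pos: [0.4406, 0.2478, 0.1473]
ee_rot: [[0.999, 0.045, 0.001], [0.045, -0.999, -0.0], [0.001, 0.0, -1.0]]
ft_force: [1.4, -0.9, -0.4]
gripper_width: 0.548
```

Request:
apply_moves([
  {"dp":[0,0,-0.2],"rotation":[0,0,0],"grip":0.55},
  {"dp":[0,0,-0.5],"rotation":[0,0,0],"grip":0.55},
  {"dp":[0,0,-0.59],"rotation":[0,0,0],"grip":0.55},
  {"dp":[0,0,-0.59],"rotation":[0,0,0],"grip":0.55},
  {"dp":[0,0,-0.59],"rotation":[0,0,0],"grip":0},
  {"dp":[0,0,-0.59],"rotation":[0,0,0],"grip":0},
  {"dp":[0,0,-0.59],"rotation":[0,0,0],"grip":0},
  {"dp":[0,0,-0.59],"rotation":[0,0,0],"grip":0},
])

```text
time: 15.72
eef_pos: [0.4407, 0.2486, 0.0598]
ee_rot: [[0.999, 0.045, 0.002], [0.045, -0.999, 0.001], [0.002, -0.001, -1.0]]
ft_force: [-2.5, 0.1, 9.4]
gripper_width: 0.19
```

Request:
apply_moves([
  {"dp":[0,0,0.05],"rotation":[0,0,0],"grip":0},
  {"dp":[0,0,0.4],"rotation":[0,0,0],"grip":0},
  {"dp":[0,0,0.75],"rotation":[0,0,0],"grip":0},
  {"dp":[0,0,1],"rotation":[0,0,0],"grip":0},
  {"dp":[0.2,-0.2,1],"rotation":[0,0,0],"grip":0},
  {"dp":[0.5,-0.5,1],"rotation":[0,0,0],"grip":0},
  {"dp":[0.823,-0.853,1],"rotation":[0,0,0],"grip":0},
  {"dp":[0.823,-0.853,1],"rotation":[0,0,0],"grip":0},
  {"dp":[0.823,-0.853,1],"rotation":[0,0,0],"grip":0},
])

```text
time: 16.85
eef_pos: [0.5635, 0.1201, 0.2089]
ee_rot: [[0.999, 0.044, 0.0], [0.044, -0.999, 0.0], [0.0, -0.0, -1.0]]
ft_force: [-1.3, 0.7, -0.3]
gripper_width: 0.192
```

Request:
apply_moves([
  {"dp":[0,0,-0.35],"rotation":[0,0,0],"grip":0},
  {"dp":[0,0,-0.7],"rotation":[0,0,0],"grip":0},
  {"dp":[0,0,-0.9],"rotation":[0,0,0],"grip":0},
  {"dp":[0,0,-0.955],"rotation":[0,0,0],"grip":0},
  {"dp":[0,0,-0.955],"rotation":[0,0,0],"grip":0},
  {"dp":[0,0,-0.955],"rotation":[0,0,0],"grip":0.4},
  {"dp":[0,0,-0.955],"rotation":[0,0,0],"grip":0.4},
  {"dp":[0,0,-0.7],"rotation":[0,0,0],"grip":0.4},
  {"dp":[0,0,-0.3],"rotation":[0,0,0],"grip":0.4},
  {"dp":[0,0,0],"rotation":[0,0,0],"grip":0.55},
  {"dp":[-0.3,-0.3,0],"rotation":[0,0,0.3],"grip":0.55},
  {"dp":[-0.6,-0.6,0],"rotation":[0,0,0],"grip":0.55},
  {"dp":[-0.8,-1,0],"rotation":[0,0,0],"grip":0.55},
  {"dp":[-0.8,-1,0],"rotation":[0,0,0],"grip":0.55},
  {"dp":[-0.8,-1,0],"rotation":[0,0,0],"grip":0.55},
])

```text
time: 18.73
eef_pos: [0.4436, -0.0299, 0.2089]
ee_rot: [[0.999, 0.044, 0.001], [0.044, -0.999, -0.001], [0.001, 0.001, -1.0]]
ft_force: [-0.6, 1.0, 0.1]
gripper_width: 0.551
```

```bash
python3 - <<'E'
from h import *
t=np.mean([viewer.snapshot('top')[:,:,::-1] for _ in range(5)],0);s=np.mean([viewer.snapshot('scene')[:,:,::-1] for _ in range(5)],0)
t=t.round().astype(np.uint8);s=s.round().astype(np.uint8);cv2.imwrite('pics/t4.png',t);cv2.imwrite('pics/s4.png',s)
a=cv2.resize(t[170:270,125:285],(800,500),interpolation=cv2.INTER_CUBIC);cv2.imwrite('pics/a4.png',a)
crop(s,135,170,335,320,4,'b4')
E
```

```text
(no output)
```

View pics/a4.png

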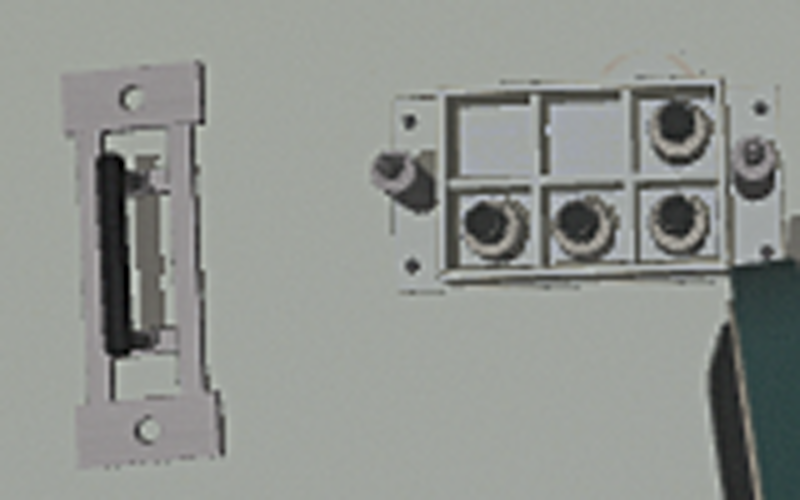

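View pics/b4.png

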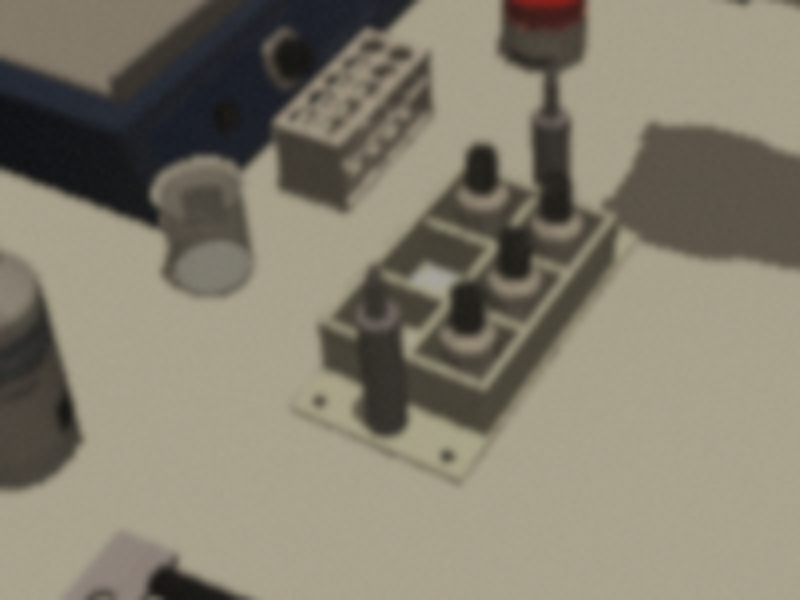

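All four bottles stand in cells 0, 1, 2 and 3. Pin features: top crop tips (385,163) and (755,148), base screws (409,121),(412,266),(761,108),(767,252); scene crop (4x) shoulders (379,313),(552,118), tips (374,268),(552,72), screws (320,401),(447,456).

```bash
cat > m2.py <<'E'
from h import *
A=lambda x,y:((x+.5)/5-.5+125,(y+.5)/5-.5+170)
B=lambda x,y:((x+.5)/4-.5+135,(y+.5)/4-.5+170)
c=np.array([plane('top',*A(*p),.005) for p in((409,121),(412,266),(761,108),(767,252))])
d=c[:2].mean(0)-c[2:].mean(0);print('screws',c[:,:2].tolist(),c.mean(0),np.linalg.norm(d),np.degrees(np.arctan2(-d[0],d[1])))
d=c[0]-c[1]+c[2]-c[3];print('yaw x',np.degrees(np.arctan2(d[1],d[0])))
d=np.array([plane('scene',*B(*p),.005) for p in((320,401),(447,456))]);print('sc screws',d.tolist(),'post',d.mean(0), c[:2].mean(0))
for z,S,T in((.09,((379,313),(552,118)),((397,178),(754,160))),(.126,((374,268),(552,72)),((385,163),(755,146)))):
  for n,f,L in(('scene',B,S),('top',A,T)):
    q=[plane(n,*f(*p),z) for p in L];e=q[0]-q[1]
    print(n,z,q,(q[0]+q[1])/2,np.linalg.norm(e),np.degrees(np.arctan2(-e[0],e[1])))
E
python3 m2.py
```

```text
screws [[0.6280814017129164, 0.22727990233806944], [0.5435980372662443, 0.22321254411692604], [0.635928973299099, 0.023074892358585397], [0.5518283248710816, 0.01952278724434992]] [0.5899 0.1233 0.005 ] 0.20410575590944438 2.2572411217180064
yaw x 2.587826591795158
sc screws [[0.6290692495870425, 0.2248583665592872, 0.0050000000000000044], [0.5453863944266495, 0.22171161213085716, 0.0050000000000000044]] post [0.5872 0.2233 0.005 ] [0.5858 0.2252 0.005 ]
scene 0.09 [array([0.587 , 0.2171, 0.09  ]), array([0.5925, 0.0283, 0.09  ])] [0.5898 0.1227 0.09  ] 0.18891970151756735 1.6771420476041154
top 0.09 [array([0.582 , 0.2166, 0.09  ]), array([0.5918, 0.0265, 0.09  ])] [0.5869 0.1216 0.09  ] 0.1903970806482916 2.9705549647601326
scene 0.126 [array([0.585 , 0.2202, 0.126 ]), array([0.5917, 0.0298, 0.126 ])] [0.5883 0.125  0.126 ] 0.19050183715235117 2.0302353028995905
top 0.126 [array([0.5844, 0.216 , 0.126 ]), array([0.5934, 0.0258, 0.126 ])] [0.5889 0.1209 0.126 ] 0.19045051207129643 2.7151690139131253
```

Rack seat is about (0.589, 0.1225), yaw about 2.4°. Now the frame: tool x to 95.3°, over (0.5455, 0.3788).

Request:
apply_moves([
  {"dp":[0,0.3,0],"rotation":[0,0,0.3],"grip":0.5},
  {"dp":[0.1,0.7,0],"rotation":[0,0,0.6],"grip":0.5},
  {"dp":[0.2,1,0],"rotation":[0,0,1],"grip":0.5},
  {"dp":[0.2,1,0],"rotation":[0,0,1],"grip":0.5},
  {"dp":[0.2,1,0],"rotation":[0,0,1],"grip":0.5},
])

```text
time: 19.85
eef_pos: [0.4732, 0.1199, 0.2082]
ee_rot: [[0.843, 0.538, -0.001], [0.538, -0.843, -0.0], [-0.001, -0.0, -1.0]]
ft_force: [0.5, 0.6, 0.6]
gripper_width: 0.496
```

Request:
apply_moves([
  {"dp":[0,0.3,0],"rotation":[0,0,0.3],"grip":0.5},
  {"dp":[0.1,0.7,0],"rotation":[0,0,0.6],"grip":0.5},
  {"dp":[0.2,1,0],"rotation":[0,0,1],"grip":0.5},
  {"dp":[0.2,1,0],"rotation":[0,0,1],"grip":0.5},
  {"dp":[0.2,1,0],"rotation":[0,0,1],"grip":0.5},
])

```text
time: 20.48
eef_pos: [0.5036, 0.2688, 0.2082]
ee_rot: [[0.463, 0.886, -0.0], [0.886, -0.463, -0.001], [-0.001, 0.0, -1.0]]
ft_force: [0.4, 0.3, -0.7]
gripper_width: 0.502
```

```bash
python3 - <<'E'
from h import *
A=lambda x,y:((x+.5)/5-.5+125,(y+.5)/5-.5+170)
print('bar',plane('top',*A(108,158),.057),plane('top',*A(118,353),.057),plane('top',*A(113,255.5),.057))
s=status.sense();print(s['eef_pos'],s['ee_rot'][:,0],s['qpos'])
t=snap('top','t5')
g0=cv2.imread('pics/t4.png');r=(slice(175,270),slice(130,175));print('frame diff',np.abs(t[r].astype(int)-g0[r]).mean())
r=(slice(240,272),slice(322,358));print('timer diff',np.abs(t[r].astype(int)-cv2.imread('pics/top0.png')[r]).mean())
E
```

```text
bar [0.5979 0.3826 0.057 ] [0.4907 0.3717 0.057 ] [0.5439 0.3771 0.057 ]
[0.5036 0.2688 0.2082] [ 0.4633  0.8862 -0.0011] [ 0.2043  0.5311 -1.0003  1.7509  0.4902  1.1345  0.1401]
frame diff 76.85988304093567
timer diff 24.59722222222222
```

Request:
apply_moves([
  {"dp":[0.1,0.3,0],"rotation":[0,0,0.3],"grip":0.5},
  {"dp":[0.2,0.6,0],"rotation":[0,0,0.6],"grip":0.5},
  {"dp":[0.277,0.73,0],"rotation":[0,0,1],"grip":0.5},
  {"dp":[0.277,0.73,0],"rotation":[0,0,1],"grip":0.5},
  {"dp":[0.277,0.73,-0.2],"rotation":[0,0,1],"grip":0.5},
  {"dp":[0.277,0.73,-0.4],"rotation":[0,0,1],"grip":0.5},
  {"dp":[0.277,0.73,-0.4],"rotation":[0,0,1],"grip":0.5},
])

```text
time: 21.4
eef_pos: [0.5449, 0.3772, 0.1472]
ee_rot: [[-0.041, 0.999, -0.002], [0.999, 0.041, -0.003], [-0.003, -0.002, -1.0]]
ft_force: [-0.3, 0.1, 0.1]
gripper_width: 0.501
```

```bash
python3 - <<'E'
from h import *
s=status.sense();print(s['eef_pos'],s['ee_rot'][:,0],s['qpos'])
t=snap('top','t6');c=snap('scene','s6')
o=np.zeros((600,800,3),np.uint8)
o[:300,:400]=cv2.resize(t[180:280,120:253],(400,300));o[:300,400:]=cv2.resize(t[230:290,310:390],(400,300));o[300:,:]=cv2.resize(c[250:400,120:320],(800,600))[100:400]
cv2.imwrite('pics/c6.png',o)
E
```

```text
[0.5449 0.3772 0.1472] [-0.041   0.9992 -0.0026] [-0.0119  0.7919 -0.9981  1.5583  0.7016  1.1875  0.4632]
```

View pics/c6.png

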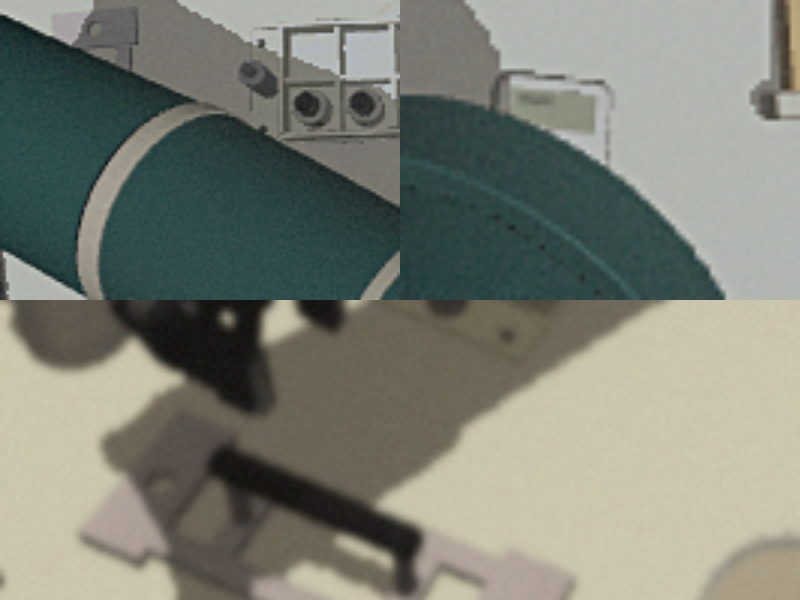

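The frame is unmoved: its far hole is at scene (160,320.7), same as at the start. Descend and grip.

Request:
apply_moves([
  {"dp":[0,0.006,-0.1],"rotation":[0,0,0.1],"grip":0.5},
  {"dp":[0,0.006,-0.4],"rotation":[0,0,0.1],"grip":0.5},
  {"dp":[0,0.006,-0.65],"rotation":[0,0,0.1],"grip":0.5},
  {"dp":[0,0.006,-0.77],"rotation":[0,0,0.1],"grip":0.5},
  {"dp":[0,0.006,-0.77],"rotation":[0,0,0.1],"grip":0.5},
  {"dp":[0,0.006,-0.77],"rotation":[0,0,0.1],"grip":0},
  {"dp":[0,0.006,-0.77],"rotation":[0,0,0.1],"grip":0},
  {"dp":[0,0.006,-0.77],"rotation":[0,0,0.1],"grip":0},
  {"dp":[0,0.006,-0.77],"rotation":[0,0,0.1],"grip":0},
  {"dp":[0,0.006,-0.77],"rotation":[0,0,0.1],"grip":0},
])

```text
time: 22.75
eef_pos: [0.5456, 0.3811, 0.0345]
ee_rot: [[-0.097, 0.995, 0.002], [0.995, 0.097, 0.001], [0.001, 0.002, -1.0]]
ft_force: [-0.6, -1.7, 7.8]
gripper_width: 0.148
```

Request:
apply_moves([
  {"dp":[0,0,0.1],"rotation":[0,0,0],"grip":0},
  {"dp":[0,0,0.3],"rotation":[0,0,0],"grip":0},
  {"dp":[0,0,0.5],"rotation":[0,0,0],"grip":0},
  {"dp":[0,0,0.75],"rotation":[0,0,0],"grip":0},
  {"dp":[0,0,1],"rotation":[0,0,0],"grip":0},
  {"dp":[0,0,1],"rotation":[0,0,0],"grip":0},
  {"dp":[0,0,1],"rotation":[0,0,0],"grip":0},
])

```text
time: 23.62
eef_pos: [0.5448, 0.3803, 0.1828]
ee_rot: [[-0.097, 0.995, 0.0], [0.995, 0.097, -0.001], [-0.001, -0.0, -1.0]]
ft_force: [-1.0, 0.5, -3.0]
gripper_width: 0.148
```

Request:
apply_moves([
  {"dp":[0,0,0.15],"rotation":[0,0,-0.2],"grip":0},
  {"dp":[0,-0.15,0.15],"rotation":[0,0,-0.45],"grip":0},
  {"dp":[0,-0.3,0.15],"rotation":[0,0,-0.7],"grip":0},
  {"dp":[0,-0.45,0.15],"rotation":[0,0,-1],"grip":0},
  {"dp":[0,-0.6,0.15],"rotation":[0,0,-1],"grip":0},
  {"dp":[0,-0.6,0.15],"rotation":[0,0,-1],"grip":0},
])

```text
time: 24.38
eef_pos: [0.5452, 0.2886, 0.2044]
ee_rot: [[0.415, 0.91, -0.001], [0.91, -0.415, -0.002], [-0.002, -0.0, -1.0]]
ft_force: [-0.1, 0.7, -2.8]
gripper_width: 0.146
```

Request:
apply_moves([
  {"dp":[0,-0.15,0],"rotation":[0,0,-0.25],"grip":0},
  {"dp":[0.1,-0.3,0],"rotation":[0,0,-0.5],"grip":0},
  {"dp":[0.2,-0.45,0],"rotation":[0,0,-0.75],"grip":0},
  {"dp":[0.29,-0.6,0],"rotation":[0,0,-1],"grip":0},
  {"dp":[0.29,-0.6,0],"rotation":[0,0,-1],"grip":0},
  {"dp":[0.29,-0.6,0],"rotation":[0,0,-1],"grip":0},
])

```text
time: 25.12
eef_pos: [0.5879, 0.2017, 0.205]
ee_rot: [[0.812, 0.584, -0.001], [0.584, -0.812, 0.0], [-0.001, -0.001, -1.0]]
ft_force: [-0.3, -0.0, -2.5]
gripper_width: 0.147
```

Request:
apply_moves([
  {"dp":[0,-0.15,0],"rotation":[0,0,-0.25],"grip":0},
  {"dp":[0,-0.3,0],"rotation":[0,0,-0.5],"grip":0},
  {"dp":[0,-0.4,0],"rotation":[0,0,-0.75],"grip":0},
  {"dp":[0.007,-0.528,0],"rotation":[0,0,-1],"grip":0},
  {"dp":[0.007,-0.528,0],"rotation":[0,0,-1],"grip":0},
  {"dp":[0.007,-0.528,0],"rotation":[0,0,-1],"grip":0},
])

```text
time: 25.88
eef_pos: [0.5891, 0.1229, 0.2054]
ee_rot: [[0.995, 0.101, -0.0], [0.101, -0.995, 0.001], [-0.0, -0.001, -1.0]]
ft_force: [-0.0, 0.7, -2.4]
gripper_width: 0.149
```

Request:
apply_moves([
  {"dp":[0,0,-0.1],"rotation":[0,0,-0.12],"grip":0},
  {"dp":[0,0,-0.22],"rotation":[0,0,-0.12],"grip":0},
  {"dp":[0,0,-0.22],"rotation":[0,0,-0.12],"grip":0},
  {"dp":[0,0,-0.22],"rotation":[0,0,-0.12],"grip":0},
])

```text
time: 26.38
eef_pos: [0.5896, 0.1219, 0.1727]
ee_rot: [[0.999, 0.036, -0.0], [0.036, -0.999, 0.0], [-0.0, -0.0, -1.0]]
ft_force: [0.0, 0.3, -2.7]
gripper_width: 0.153
```

```bash
python3 - <<'E'
from h import *
s=status.sense();print(s['eef_pos'],s['ee_rot'][:,0],s['qpos'])
t=np.mean([viewer.snapshot('top')[:,:,::-1] for _ in range(3)],0).round().astype(np.uint8);c=np.mean([viewer.snapshot('scene')[:,:,::-1] for _ in range(4)],0).round().astype(np.uint8)
cv2.imwrite('pics/t7.png',t);cv2.imwrite('pics/s7.png',c)
o=np.zeros((600,800,3),np.uint8)
o[:,:]=cv2.resize(c[170:320,160:360],(800,600),interpolation=cv2.INTER_CUBIC)
o[400:,480:]=cv2.resize(t[175:245,180:292],(320,200),interpolation=cv2.INTER_CUBIC)
cv2.imwrite('pics/c7.png',o)
E
```

```text
[0.5896 0.1219 0.1727] [ 0.9994  0.036  -0.    ] [ 0.2775  0.5348 -0.7161  1.71    0.3963  1.0469 -0.5354]
```

View pics/c7.png

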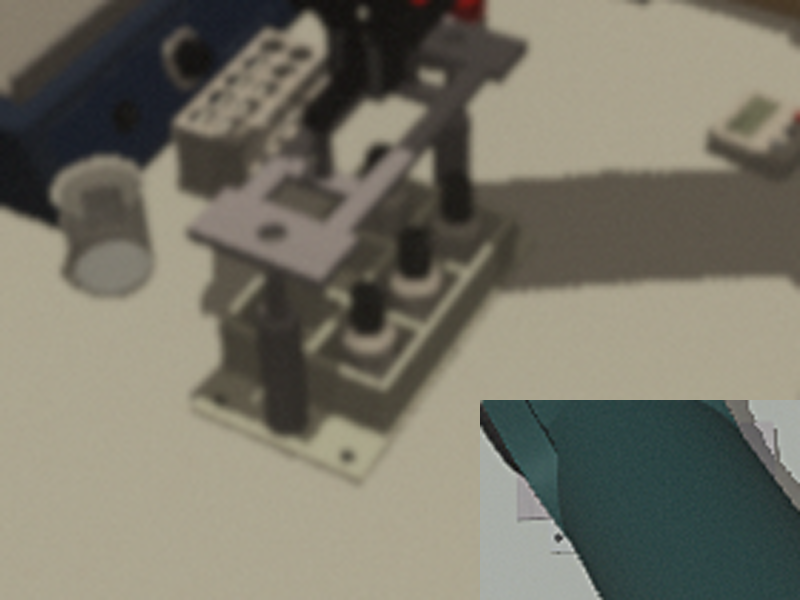

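Scene crop: the near hole (272,232) sits just above its pin at (274,290); the far hole is near (455,33). Compare with the pins.

```bash
python3 - <<'E'
from h import *
B=lambda x,y:((x+.5)/4-.5+160,(y+.5)/4-.5+170)
im=cv2.imread('pics/s7.png').mean(2)
def blob(x,y,r=5):
    u,v=B(x,y);u0,v0=round(u)-r,round(v)-r;g=cv2.resize(im[v0:v0+2*r+1,u0:u0+2*r+1],None,fx=4,fy=4,interpolation=cv2.INTER_CUBIC)
    th=(g.min()+np.median(g))/2;n,l,st,c=cv2.connectedComponentsWithStats((g<th).astype(np.uint8))
    k=l[2*(2*r+1),2*(2*r+1)];print('blob',k,st[k],th);return (c[k]+.5)/4-.5+[u0,v0]
for p,est in(((272,232),(.5855,.2185)),((455,33),(.593,.0265))):
    try:b=blob(*p)
    except Exception as e:b=None;print(e)
    m=B(*p);print('manual',m,plane('scene',*m,.1462),'blob',b,plane('scene',*b,.1462) if b is not None else'')
y=np.radians(2.06);
for k in(.096,-.096):print('expected hole',.5896-k*np.sin(y),.1219+k*np.cos(y))
E
```

```text
blob 1 [  7  12  27  16 323] 95.14822504917781
manual (227.625, 227.625) [0.5875 0.216  0.1462] blob [227.5391 227.6258] [0.5877 0.216  0.1462]
blob 0 [   0    0   44   44 1732] 40.162659446398415
manual (273.375, 177.875) [0.596  0.0192 0.1462] blob [273.1091 178.5123] [0.5952 0.0217 0.1462]
expected hole 0.5861491804477912 0.21783795830857614
expected hole 0.5930508195522088 0.025962041691423854
```

The hole estimate agrees with the pin estimates to about 1.5 mm. Easing down onto the tapers while watching force.

Request:
apply_moves([
  {"dp":[-0.002,0.003,-0.03],"rotation":[0,0,0.008],"grip":0},
  {"dp":[-0.002,0.003,-0.06],"rotation":[0,0,0.008],"grip":0},
  {"dp":[-0.002,0.003,-0.09],"rotation":[0,0,0.008],"grip":0},
  {"dp":[-0.002,0.003,-0.12],"rotation":[0,0,0.008],"grip":0},
  {"dp":[-0.002,0.003,-0.12],"rotation":[0,0,0.008],"grip":0},
])

```text
time: 27.35
eef_pos: [0.589, 0.1219, 0.154]
ee_rot: [[0.999, 0.039, -0.001], [0.039, -0.999, -0.0], [-0.001, 0.0, -1.0]]
ft_force: [-1.0, -0.2, -2.7]
gripper_width: 0.148
```

Request:
apply_moves([
  {"dp":[0,0,-0.02],"rotation":[0,0,0],"grip":0},
  {"dp":[0,0,-0.04],"rotation":[0,0,0],"grip":0},
  {"dp":[0,0,-0.06],"rotation":[0,0,0],"grip":0},
  {"dp":[0,0,-0.06],"rotation":[0,0,0],"grip":0},
])

```text
time: 27.85
eef_pos: [0.5891, 0.1219, 0.1452]
ee_rot: [[0.999, 0.039, -0.0], [0.039, -0.999, -0.0], [-0.0, 0.0, -1.0]]
ft_force: [0.7, -0.9, -2.0]
gripper_width: 0.147
```

Request:
apply_moves([
  {"dp":[0,0,-0.03],"rotation":[0,0,0],"grip":0},
  {"dp":[0,0,-0.06],"rotation":[0,0,0],"grip":0},
  {"dp":[0,0,-0.09],"rotation":[0,0,0],"grip":0},
  {"dp":[0,0,-0.12],"rotation":[0,0,0],"grip":0},
  {"dp":[0,0,-0.12],"rotation":[0,0,0],"grip":0},
])

```text
time: 28.48
eef_pos: [0.5891, 0.1219, 0.127]
ee_rot: [[0.999, 0.039, -0.001], [0.039, -0.999, -0.0], [-0.001, 0.0, -1.0]]
ft_force: [-0.4, 0.2, -2.8]
gripper_width: 0.15
```

Request:
apply_moves([
  {"dp":[0,0,-0.01],"rotation":[0,0,0],"grip":0},
  {"dp":[0,0,-0.02],"rotation":[0,0,0],"grip":0},
  {"dp":[0,0,-0.02],"rotation":[0,0,0],"grip":0},
])

```text
time: 28.85
eef_pos: [0.5893, 0.1219, 0.1245]
ee_rot: [[0.999, 0.039, 0.0], [0.039, -0.999, -0.0], [0.0, 0.0, -1.0]]
ft_force: [-1.0, -0.1, -0.7]
gripper_width: 0.149
```

Weight is coming off at the expected height. Release, rise and look.

Request:
apply_moves([
  {"dp":[0,0,0],"rotation":[0,0,0],"grip":0.4},
  {"dp":[0,0,0],"rotation":[0,0,0],"grip":0.4},
  {"dp":[0,0,0],"rotation":[0,0,0],"grip":0.4},
  {"dp":[0,0,0.2],"rotation":[0,0,0],"grip":0.4},
  {"dp":[0,0,0.5],"rotation":[0,0,0],"grip":0.4},
  {"dp":[0,0,0.7],"rotation":[0,0,0],"grip":0.4},
  {"dp":[-0.3,0.3,0.7],"rotation":[0,0,0],"grip":0.4},
  {"dp":[-0.6,0.6,0.7],"rotation":[0,0,0],"grip":0.4},
  {"dp":[-0.9,1,0.7],"rotation":[0,0,0],"grip":0.4},
  {"dp":[-0.9,1,0.7],"rotation":[0,0,0],"grip":0.4},
  {"dp":[-0.9,1,0.7],"rotation":[0,0,0],"grip":0.4},
])

```text
time: 30.22
eef_pos: [0.4541, 0.2723, 0.2296]
ee_rot: [[0.999, 0.04, 0.0], [0.04, -0.999, -0.0], [0.0, 0.0, -1.0]]
ft_force: [0.7, -1.0, 0.1]
gripper_width: 0.401
```

```bash
python3 - <<'E'
from h import *
t=np.mean([viewer.snapshot('top')[:,:,::-1] for _ in range(4)],0).round().astype(np.uint8);c=np.mean([viewer.snapshot('scene')[:,:,::-1] for _ in range(4)],0).round().astype(np.uint8)
cv2.imwrite('pics/t8.png',t);cv2.imwrite('pics/s8.png',c)
o=np.zeros((600,800,3),np.uint8)
o[:300,:400]=cv2.resize(c[190:295,180:320],(400,300),interpolation=cv2.INTER_CUBIC)
o[:300,400:]=cv2.resize(t[170:245,195:295],(400,300),interpolation=cv2.INTER_CUBIC)
o[300:,:400]=cv2.resize(c[120:225,310:450],(400,300),interpolation=cv2.INTER_CUBIC)
o[300:,400:]=cv2.resize(t[180:280,318:451],(400,300),interpolation=cv2.INTER_CUBIC)
cv2.imwrite('pics/c8.png',o)
E
```

```text
(no output)
```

View pics/c8.png

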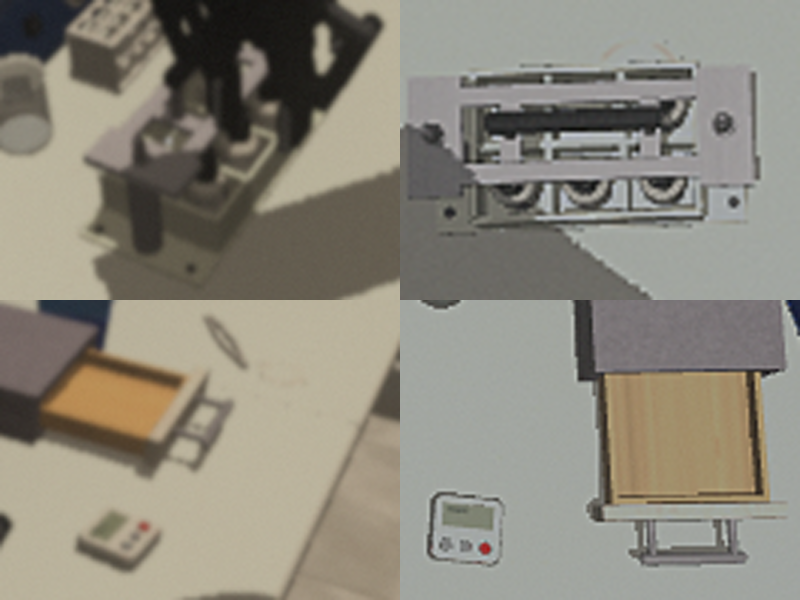

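The frame hangs over both posts with pins showing at crop (722,122) and (432,135). Timer at crop (466,530), drawer interior x 607–757 with front inner edge y≈495, handle bar y≈556. Measuring these.

```bash
python3 - <<'E'
from h import *
C=lambda x,y:((x-400+.5)*133/400-.5+318,(y-300+.5)/3-.5+180)
t=cv2.imread('pics/t8.png')
g=t[238:276,322:360].astype(int).mean(2);bg=np.median(g)
m=(cv2.GaussianBlur(np.abs(g-bg).astype(np.float32),(0,0),.7)>14).astype(np.uint8)
m=cv2.morphologyEx(m,cv2.MORPH_CLOSE,np.ones((5,5)));cs,_=cv2.findContours(m,0,1);c=max(cs,key=cv2.contourArea)
r=cv2.minAreaRect(c);print('rect',r)
p=cv2.boxPoints(r)+[322,238];q=np.array([plane('top',*x,.016) for x in p]);print(q[:,:2].tolist(),q.mean(0),[np.linalg.norm(q[i]-q[i-1]) for i in range(4)])
pp=np.array([plane('top',*C(*x),.018) for x in((432,494),(506,500),(501,565),(426,559))]);print('manual',pp[:,:2].tolist(),pp.mean(0))
for nm,z,pts in(('floor inner',.022,((610,495),(753,492),(607,378),(748,376))),('rim inner front',.040,((603,503),(760,500))),('handle',.035,((632,557),(745,553))),('box edge',.062,((578,380),(785,372)))):
    k=np.array([plane('top',*C(*x),z)[:2] for x in pts]);print(nm,k.tolist(),k.mean(0))
print(proj('top',[.45,-.15,.018]))
E
```

```text
rect ((16.964706420898438, 17.458824157714844), (25.463239669799805, 24.389488220214844), 4.398705005645752)
[[0.41964900416441736, -0.11288979120269631], [0.4874177447067789, -0.11932314842169815], [0.4819760860590061, -0.19081044805857172], [0.4142983212032193, -0.18373330259640006]] [ 0.4508 -0.1517  0.016 ] [np.float64(0.07104528777294866), np.float64(0.06807341830557063), np.float64(0.07169411174016332), np.float64(0.06804679157585543)]
manual [[0.48167995174605877, -0.12206238615936475], [0.4761228067266494, -0.1911555139235263], [0.41596756438734966, -0.18486583139429769], [0.4214410140057837, -0.11539888439910574]] [ 0.4488 -0.1534  0.018 ]
floor inner [[0.4806720402974876, -0.28747434403227523], [0.48355220462661663, -0.4210238498430242], [0.5911937710614448, -0.28911154498135605], [0.5932216458304282, -0.4226984914844885]] [ 0.5372 -0.3551]
rim inner front [[0.47253789457169565, -0.2756231051176891], [0.4753708474374455, -0.4196340716811998]] [ 0.474  -0.3476]
handle [[0.42352114143772496, -0.30158162994038934], [0.4272027078535201, -0.4051174225718836]] [ 0.4254 -0.3533]
box edge [[0.583401013547855, -0.2511307438591326], [0.5909452562720886, -0.44020839132982975]] [ 0.5872 -0.3457]
[338.4817 255.6908]
```

Timer centre is about (0.449, −0.1525), yaw about −5.5°; drawer floor free centre about (0.534, −0.355), yaw about 2°. I'll grip the timer across its y (66 mm), with tool x at about −95.5°.

Request:
apply_moves([
  {"dp":[0,-0.25,0],"rotation":[0,0,-0.25],"grip":1},
  {"dp":[0,-0.5,0],"rotation":[0,0,-0.5],"grip":1},
  {"dp":[0,-0.75,0],"rotation":[0,0,-0.75],"grip":1},
  {"dp":[0,-1,0],"rotation":[0,0,-1],"grip":1},
  {"dp":[0,-1,0],"rotation":[0,0,-1],"grip":1},
])

```text
time: 31.25
eef_pos: [0.4546, 0.1191, 0.2295]
ee_rot: [[0.882, -0.471, 0.0], [-0.471, -0.882, -0.001], [0.001, 0.001, -1.0]]
ft_force: [0.5, 0.3, -0.1]
gripper_width: 1.003
```

Request:
apply_moves([
  {"dp":[0,-0.25,0],"rotation":[0,0,-0.25],"grip":1},
  {"dp":[0,-0.5,0],"rotation":[0,0,-0.5],"grip":1},
  {"dp":[0,-0.75,0],"rotation":[0,0,-0.75],"grip":1},
  {"dp":[0,-1,0],"rotation":[0,0,-1],"grip":1},
  {"dp":[0,-1,0],"rotation":[0,0,-1],"grip":1},
])

```text
time: 31.88
eef_pos: [0.4544, -0.0299, 0.2294]
ee_rot: [[0.53, -0.848, -0.0], [-0.848, -0.53, -0.0], [0.0, 0.0, -1.0]]
ft_force: [-0.6, 1.7, -0.5]
gripper_width: 1.001
```

Request:
apply_moves([
  {"dp":[0,-0.2,0],"rotation":[0,0,-0.25],"grip":1},
  {"dp":[0,-0.4,0],"rotation":[0,0,-0.5],"grip":1},
  {"dp":[-0.03,-0.6,0],"rotation":[0,0,-0.75],"grip":1},
  {"dp":[-0.03,-0.8,0],"rotation":[0,0,-1],"grip":1},
  {"dp":[-0.03,-0.83,0],"rotation":[0,0,-1],"grip":1},
  {"dp":[-0.03,-0.83,-0.3],"rotation":[0,0,-1],"grip":1},
  {"dp":[-0.03,-0.83,-0.6],"rotation":[0,0,-1],"grip":1},
  {"dp":[-0.03,-0.83,-0.9],"rotation":[0,0,-1],"grip":1},
  {"dp":[-0.03,-0.83,-0.9],"rotation":[0,0,-1],"grip":1},
])

```text
time: 33.0
eef_pos: [0.4486, -0.1506, 0.0925]
ee_rot: [[0.043, -0.999, -0.005], [-0.999, -0.043, 0.003], [-0.003, 0.004, -1.0]]
ft_force: [-0.3, -0.3, 1.7]
gripper_width: 1.001
```

```bash
python3 - <<'E'
from h import *
s=status.sense();r=s['ee_rot'][:,0];print(s['eef_pos'],np.degrees(np.arctan2(r[1],r[0])),s['qpos'],s['gripper_width'])
c=snap('scene','s9');crop(c,270,130,420,242,5,'c9')
E
```

```text
[ 0.4486 -0.1506  0.0925] -87.54866204799026 [ 0.5697  0.3724 -0.3619  2.084   0.1937  0.7218 -1.4441] 1.0005984465833773
```

View pics/c9.png

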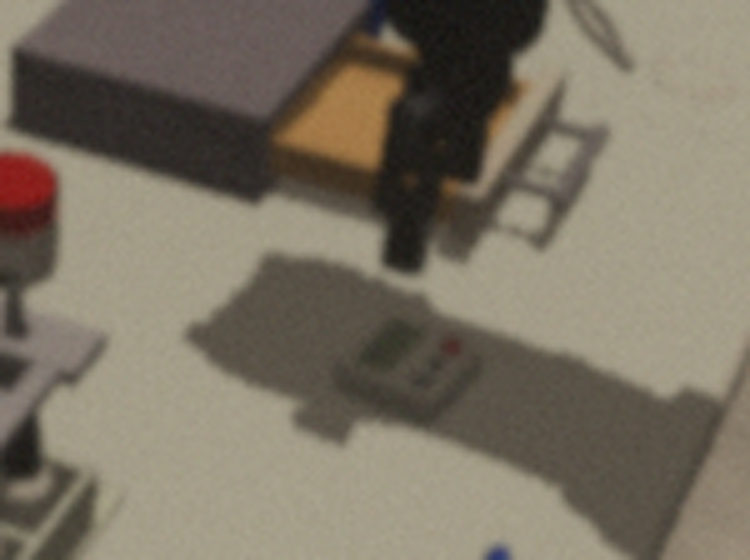

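The timer looks to be in place (scene about (351.5,201)), one finger visible on its far side. Verify by projection, then descend.

```bash
python3 - <<'E'
from h import *
print(proj('scene',[.449,-.1525,.018]),((411+.5)/5-.5+270,(355+.5)/5-.5+130), plane('scene',(411+.5)/5-.5+270,(355+.5)/5-.5+130,.018))
E
```

```text
[351.7689 201.1555] (351.8, 200.6) [ 0.4498 -0.1548  0.018 ]
```

Request:
apply_moves([
  {"dp":[0,-0.013,-0.1],"rotation":[0,0,-0.24],"grip":1},
  {"dp":[0,-0.013,-0.3],"rotation":[0,0,-0.24],"grip":1},
  {"dp":[0,-0.013,-0.3],"rotation":[0,0,-0.24],"grip":1},
])

```text
time: 33.42
eef_pos: [0.4501, -0.154, 0.0502]
ee_rot: [[-0.085, -0.996, -0.0], [-0.996, 0.085, 0.0], [-0.0, 0.0, -1.0]]
ft_force: [-0.7, -0.3, 0.4]
gripper_width: 0.998
```

Request:
apply_moves([
  {"dp":[0,0.005,-0.15],"rotation":[0,0,0],"grip":1},
  {"dp":[0,0.005,-0.3],"rotation":[0,0,0],"grip":1},
  {"dp":[0,0.005,-0.32],"rotation":[0,0,0],"grip":1},
  {"dp":[0,0.005,-0.32],"rotation":[0,0,0],"grip":0.6},
  {"dp":[0,0.005,-0.32],"rotation":[0,0,0],"grip":0.6},
  {"dp":[0,0.005,-0.32],"rotation":[0,0,0],"grip":0.6},
])

```text
time: 34.17
eef_pos: [0.4507, -0.154, 0.0033]
ee_rot: [[-0.087, -0.996, 0.002], [-0.996, 0.087, -0.001], [0.001, -0.002, -1.0]]
ft_force: [-3.6, 2.5, 15.9]
gripper_width: 0.747
```

Request:
apply_moves([
  {"dp":[0,0,0.1],"rotation":[0,0,0],"grip":0.5},
  {"dp":[0,0,0.4],"rotation":[0,0,0],"grip":0.5},
  {"dp":[0,0,0.75],"rotation":[0,0,0],"grip":0.5},
  {"dp":[0,0,0.75],"rotation":[0,0,0],"grip":0.5},
  {"dp":[0.1,-0.4,0.75],"rotation":[0,0,0.1],"grip":0.5},
  {"dp":[0.25,-0.7,0.75],"rotation":[0,0,0.2],"grip":0.5},
  {"dp":[0.4,-1,0.75],"rotation":[0,0,0.25],"grip":0.5},
  {"dp":[0.4,-1,0.75],"rotation":[0,0,0.25],"grip":0.5},
])

```text
time: 35.17
eef_pos: [0.5099, -0.3071, 0.114]
ee_rot: [[0.041, -0.999, 0.0], [-0.999, -0.041, -0.0], [0.0, -0.0, -1.0]]
ft_force: [-0.5, 1.5, -0.6]
gripper_width: 0.746
```

Request:
apply_moves([
  {"dp":[0.15,-0.34,0],"rotation":[0,0,0],"grip":0.5},
  {"dp":[0.153,-0.34,0],"rotation":[0,0,0],"grip":0.5},
  {"dp":[0.153,-0.34,-0.2],"rotation":[0,0,0],"grip":0.5},
  {"dp":[0.153,-0.34,-0.2],"rotation":[0,0,0],"grip":0.5},
])

```text
time: 35.67
eef_pos: [0.5314, -0.3533, 0.0826]
ee_rot: [[0.045, -0.999, -0.003], [-0.999, -0.045, 0.003], [-0.003, 0.003, -1.0]]
ft_force: [-0.6, -0.6, -0.2]
gripper_width: 0.748
```

```bash
python3 - <<'E'
from h import *
s=status.sense();r=s['ee_rot'][:,0];print(s['eef_pos'],np.degrees(np.arctan2(r[1],r[0])),s['qpos'],s['gripper_width'])
c=snap('scene','s10');t=snap('top','t10');o=np.zeros((450,800,3),np.uint8)
o[:,:450]=cv2.resize(c[90:215,290:415],(450,450),interpolation=cv2.INTER_CUBIC);o[:,450:]=cv2.resize(t[170:280,368:454],(350,450),interpolation=cv2.INTER_CUBIC);cv2.imwrite('pics/c10.png',o)
E
```

```text
[ 0.5314 -0.3533  0.0826] -87.44384784296756 [ 0.7519  0.6257 -0.2935  1.6783  0.2218  0.8744 -1.1588] 0.7475897478220345
```

View pics/c10.png

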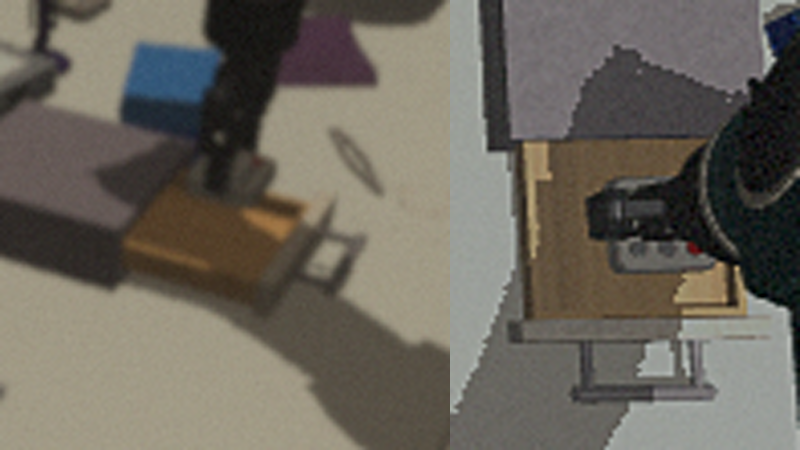

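The timer is held level over the drawer opening, clear of front panel and box edge. Lowering it.

Request:
apply_moves([
  {"dp":[0,0,-0.12],"rotation":[0,0,0],"grip":0.5},
  {"dp":[0,0,-0.24],"rotation":[0,0,0],"grip":0.5},
  {"dp":[0,0,-0.34],"rotation":[0,0,0],"grip":0.5},
  {"dp":[0,0,-0.365],"rotation":[0,0,0],"grip":0.5},
  {"dp":[0,0,-0.365],"rotation":[0,0,0],"grip":0.5},
])

```text
time: 36.4
eef_pos: [0.5327, -0.3547, 0.029]
ee_rot: [[0.044, -0.999, -0.0], [-0.999, -0.044, 0.0], [-0.0, 0.0, -1.0]]
ft_force: [-0.4, 0.7, -1.2]
gripper_width: 0.748
```

Request:
apply_moves([
  {"dp":[0,0,-0.02],"rotation":[0,0,0],"grip":0.5},
  {"dp":[0,0,-0.02],"rotation":[0,0,0],"grip":0.5},
  {"dp":[0,0,-0.02],"rotation":[0,0,0],"grip":0.95},
  {"dp":[0,0,-0.02],"rotation":[0,0,0],"grip":0.95},
  {"dp":[0,0,-0.02],"rotation":[0,0,0],"grip":0.95},
  {"dp":[0,0,0.2],"rotation":[0,0,0],"grip":0.95},
  {"dp":[0,0,0.6],"rotation":[0,0,0],"grip":0.95},
  {"dp":[0,0,0.7],"rotation":[0,0,0],"grip":0},
  {"dp":[-0.4,0,0.7],"rotation":[0,0,0],"grip":0},
  {"dp":[-0.7,0,0.7],"rotation":[0,0,0],"grip":0},
  {"dp":[-1,0.01,0.7],"rotation":[0,0,0],"grip":0},
  {"dp":[-1,0.01,0.7],"rotation":[0,0,0],"grip":0},
])

```text
time: 37.9
eef_pos: [0.3796, -0.3538, 0.134]
ee_rot: [[0.041, -0.999, -0.002], [-0.999, -0.041, -0.0], [0.0, 0.002, -1.0]]
ft_force: [0.8, 0.6, -0.2]
gripper_width: -0.003
```

```bash
python3 - <<'E'
from h import *
s=status.sense();print(s['eef_pos'],s['qpos'],s['gripper_width'])
c=snap('scene','s11');t=snap('top','t11');o=np.zeros((450,800,3),np.uint8)
o[:,:450]=cv2.resize(c[90:215,290:415],(450,450),interpolation=cv2.INTER_CUBIC);o[:,450:]=cv2.resize(t[170:280,368:454],(350,450),interpolation=cv2.INTER_CUBIC);cv2.imwrite('pics/c11.png',o)
E
```

```text
[ 0.3796 -0.3538  0.134 ] [ 0.9549  0.3692 -0.3171  1.9546  0.153   0.8419 -0.9747] -0.0025285857341028027
```

View pics/c11.png

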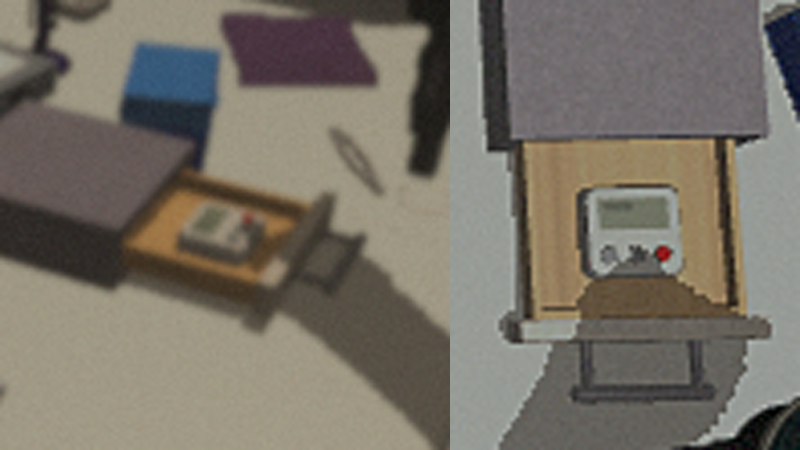

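The timer lies flat and centred in the drawer. Lower the closed fingers in front of the handle and push.

Request:
apply_moves([
  {"dp":[0,0,-0.3],"rotation":[0,0,0],"grip":0},
  {"dp":[0,0,-0.6],"rotation":[0,0,0],"grip":0},
  {"dp":[0,0,-0.707],"rotation":[0,0,0],"grip":0},
  {"dp":[0,0,-0.707],"rotation":[0,0,0],"grip":0},
])

```text
time: 38.5
eef_pos: [0.3832, -0.3529, 0.0278]
ee_rot: [[0.045, -0.999, -0.001], [-0.999, -0.045, 0.001], [-0.001, 0.001, -1.0]]
ft_force: [-0.4, -0.5, 0.6]
gripper_width: 0.003
```

Request:
apply_moves([
  {"dp":[0.08,0,0],"rotation":[0,0,0],"grip":0},
  {"dp":[0.16,0.005,0],"rotation":[0,0,0],"grip":0},
  {"dp":[0.24,0.01,0],"rotation":[0,0,0],"grip":0},
  {"dp":[0.32,0.01,0],"rotation":[0,0,0],"grip":0},
  {"dp":[0.4,0.015,0],"rotation":[0,0,0],"grip":0},
  {"dp":[0.48,0.02,0],"rotation":[0,0,0],"grip":0},
  {"dp":[0.56,0.02,0],"rotation":[0,0,0],"grip":0},
  {"dp":[0.64,0.02,0],"rotation":[0,0,0],"grip":0},
  {"dp":[0.72,0.025,0],"rotation":[0,0,0],"grip":0},
  {"dp":[0.8,0.03,0],"rotation":[0,0,0],"grip":0},
  {"dp":[0.85,0.03,0],"rotation":[0,0,0],"grip":0},
  {"dp":[0.85,0.03,0],"rotation":[0,0,0],"grip":0},
])

```text
time: 40.0
eef_pos: [0.5108, -0.3485, 0.0281]
ee_rot: [[0.044, -0.999, 0.0], [-0.999, -0.044, 0.0], [-0.0, -0.0, -1.0]]
ft_force: [-0.4, -0.4, -0.8]
gripper_width: 0.002
```

Request:
apply_moves([
  {"dp":[0.02,0,0],"rotation":[0,0,0],"grip":0},
  {"dp":[0.04,0,0],"rotation":[0,0,0],"grip":0},
  {"dp":[0.06,0,0],"rotation":[0,0,0],"grip":0},
])

```text
time: 40.38
eef_pos: [0.5192, -0.3488, 0.0281]
ee_rot: [[0.044, -0.999, -0.0], [-0.999, -0.044, 0.0], [-0.0, 0.0, -1.0]]
ft_force: [-1.4, 0.6, 0.2]
gripper_width: -0.004
```

Request:
apply_moves([
  {"dp":[0.01,0,0],"rotation":[0,0,0],"grip":0},
  {"dp":[0.02,0,0],"rotation":[0,0,0],"grip":0},
  {"dp":[0.03,0,0],"rotation":[0,0,0],"grip":0},
])

```text
time: 40.75
eef_pos: [0.5237, -0.3488, 0.0282]
ee_rot: [[0.044, -0.999, -0.0], [-0.999, -0.044, 0.0], [-0.0, 0.0, -1.0]]
ft_force: [-1.1, 0.3, 0.4]
gripper_width: 0.0
```

Request:
apply_moves([
  {"dp":[0.01,0,0],"rotation":[0,0,0],"grip":0},
  {"dp":[0.02,0,0],"rotation":[0,0,0],"grip":0},
  {"dp":[0.03,0,0],"rotation":[0,0,0],"grip":0},
])

```text
time: 41.12
eef_pos: [0.5265, -0.3488, 0.0279]
ee_rot: [[0.043, -0.999, -0.004], [-0.999, -0.043, 0.001], [-0.001, 0.003, -1.0]]
ft_force: [-17.4, 2.8, 10.7]
gripper_width: -0.001
```

Request:
apply_moves([
  {"dp":[0.01,0,0],"rotation":[0,0,0],"grip":0},
  {"dp":[0.02,0,0],"rotation":[0,0,0],"grip":0},
])

```text
time: 41.38
eef_pos: [0.5268, -0.3489, 0.0277]
ee_rot: [[0.042, -0.999, -0.009], [-0.999, -0.042, 0.002], [-0.002, 0.009, -1.0]]
ft_force: [-36.4, 8.0, 26.3]
gripper_width: -0.001
```

The drawer is hard against its stop. Back off, rise, retreat and do the final look.

Request:
apply_moves([
  {"dp":[-0.1,0,0],"rotation":[0,0,0],"grip":0},
  {"dp":[-0.4,0,0],"rotation":[0,0,0],"grip":0},
  {"dp":[-0.6,0,0.3],"rotation":[0,0,0],"grip":0},
  {"dp":[-0.7,-0.3,0.7],"rotation":[0,0,0],"grip":0},
  {"dp":[-0.8,-0.6,1],"rotation":[0,0,0],"grip":0},
  {"dp":[-0.8,-0.8,1],"rotation":[0,0,0],"grip":0},
  {"dp":[-0.8,-0.8,1],"rotation":[0,0,0],"grip":0},
])

```text
time: 42.25
eef_pos: [0.41, -0.4723, 0.1793]
ee_rot: [[0.04, -0.999, 0.001], [-0.999, -0.04, -0.003], [0.003, -0.001, -1.0]]
ft_force: [0.1, 0.6, -0.6]
gripper_width: -0.003
```

```bash
python3 - <<'E'
from h import *
s=status.sense();print(s['time'],s['eef_pos'],s['ft_force'])
c=snap('scene','s12');t=snap('top','t12')
o=np.zeros((600,800,3),np.uint8)
o[:300,:400]=cv2.resize(c[190:295,180:320],(400,300),interpolation=cv2.INTER_CUBIC)
o[:300,400:]=cv2.resize(t[165:240,195:295],(400,300),interpolation=cv2.INTER_CUBIC)
o[300:,:400]=cv2.resize(c[90:225,230:410],(400,300),interpolation=cv2.INTER_CUBIC)
o[300:,400:]=cv2.resize(t[130:280,255:455],(400,300),interpolation=cv2.INTER_CUBIC)
cv2.imwrite('pics/c12.png',o)
a=cv2.imread('pics/top0.png')
for n,(u,v) in dict(jar=(333,168),beaker=(227,149)).items():print(n,'diff',np.abs(t[v-14:v+15,u-14:u+15].astype(int)-a[v-14:v+15,u-14:u+15]).mean())
E
```

```text
42.25 [ 0.41   -0.4723  0.1793] [ 0.1422  0.5534 -0.6123]
jar diff 2.9900911613158936
beaker diff 2.6710265556876736
```

View pics/c12.png

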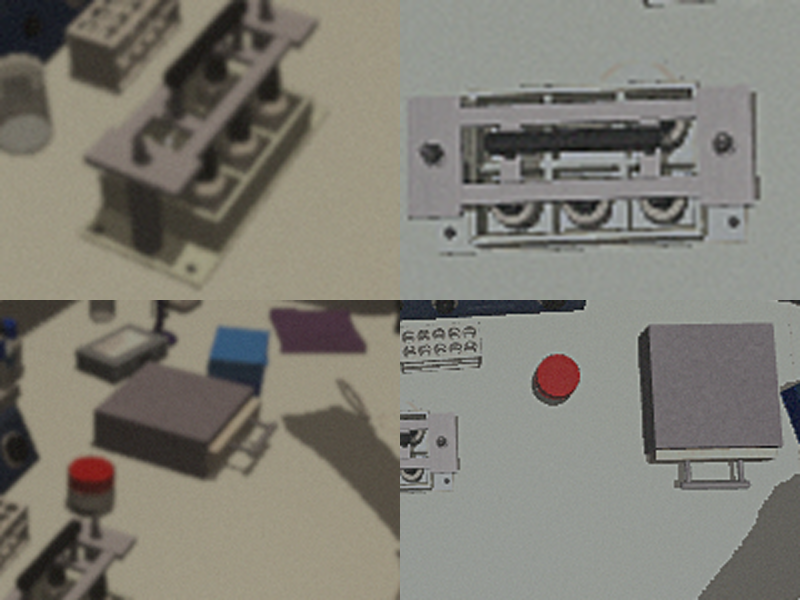

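The frame is on both pins (crop (431,153) and (722,143)), the drawer is shut with its panel against the box front, and jar and beaker are unmoved. Handing in.

```bash
python3 -c "
from bench import job; print(job.job_done())"
```

```text
the job is handed in; nothing more can be done
None
```

The job is handed in at about 42 s of the 200 s allowed; the hand-in reports no verdict. My last pictures and force readings showed everything in place:

- **Bottles:** Four were out on the worktop. They stand upright, one each in cells 0, 1, 2 and 3.
- **Frame:** Both pins show through the holes, and it looks level in both views. At release the tool was at the height expected for the shoulders and the frame's weight was coming off the gripper. I did not measure its seat height separately.
- **Timer:** It was seen lying flat on the drawer floor before I shut the drawer. It cannot be seen now.
- **Drawer:** It was pushed against its stop, where the push force rose to about 36 N. The last picture shows the front panel against the box.
- **Jar and beaker:** The top-view picture around each is unchanged from the start apart from noise.

No check failed. The estimates of the pin positions differed by up to about 4 mm. I took the mean, and the frame went down over the pins without any sideways force.

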